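# Unload a glued sunburst from under its press weights

## Robot

A 6-joint arm with a two-finger parallel gripper is mounted at the origin on the work surface. World frame = base frame: x ahead of the robot, y to its left, z up, the work surface at z = 0. Lengths are in mm, angles in rad, forces in N, time in s.
With the tool pointing down it reaches from about 375 to 900 mm from the base axis. Payload 3.1 kg.
Tool frame: the origin (TCP) lies midway between the tips of the shut fingers; the grasp point (between the pads) lies 19 mm behind it; z points along the fingers, y is the line along which they close (so a half turn about z gives the same grasp; the last joint's range is limited). The gripper opens to 85 mm and grips with 20 to 120 N. Pads are 22 mm wide; open, the fingers measure 114 mm over their backs; the gripper's body (76 mm by 85 mm) begins 54 mm behind the grasp point. The pads swing forward as they close: fully open they stand 13 mm farther back than shut.
Start: joints at [1.06, 0.527, 1.433, -0, 1.181, -0.178], TCP at [204.14, 590.697, 231.31] pointing down, gripper open.
Joint ranges: [-3.08, 3.08], [-0.75, 2.2], [0.22, 2.44], [-1.43, 4.57], [0, 2.65], [-2.85, 2.85]. Speed limits (rad/s): [2.79, 2.79, 3.14, 3.14, 3.14, 3.14].

## Interface

Orientations are given as a rotation vector (axis times angle).
In Python, from plant import ctrl gives the robot as it stands.
- The arm moves only by the tool arm_command, never from a script. Its argument "rows" is a list of rows, each an object with "translation": the shift along the world's x, y, z in mm, a list of three; "rot": the turn, a rotation vector about the world's x, y, z in rad, a list of three; "grip": the opening, from -1 (shut) to 1 (fully open). In form: [{"translation": [dx, dy, dz], "rot": [rx, ry, rz], "grip": grip}, ...]. A call has exactly 5 rows; each row is the pose to reach, as a shift and turn from the pose commanded when the call began; what a row does not reach only later rows make up. A row lasts 1/12 s, in which the tool goes at most 41.7 mm and 7.16 degrees, less where a joint would pass 70% of its speed; a pose out of reach is approached as far as the arm can. A call with a gripper value outside its range is refused whole. The fingers move at their own pace and stop on an object; "newtons" is the grip in N (left out, the last holds). Time passes only in rows, so rows that repeat a pose let the fingers close, or fill a call up. It gives the time, the measured TCP pose, the force, the opening and the grip force at its end, in the units of the state.
- ctrl.get_obs(): the state, without advancing time (a new reading comes with each control period).
- ctrl.grab_frame(name): name is "scene" or "side" or "wrist"; returns the picture (420x560x3 uint8, red, green, blue); there is no depth.
- ctrl.camera_info(name): a dict with "vertical_fov" (degrees; the focal length in pixels is half the picture's height over the tangent of half this angle, whatever the lens; pixels are square), "cx", "cy" (the principal point, pixels), "origin" and "attitude" of the camera in the world. Camera axes: x right, y up, looking along -z (the intrinsics and any distortion apply to the point x, -y, -z); pixel columns grow to the right and rows downward; lengths in mm; the calibration is good to about 2 mm. A picture is of the moment at which its call begins: read the wrist's pose just before it. camera_info takes no time and is no camera call; for the wrist camera it gives the pose at the moment of the call.
- ctrl.job_done(): hands the job in; it is judged then, once.
The state is a dict: "t": time; "joint_positions": joint angles; "dq": joint speeds; "effort": joint torques, N m; "tool_pos": TCP position; "tool_rot": TCP orientation; "ft_force": force on the tool from outside, world axes, zero at the start; "torque": the same for the moment, N m; "width": finger opening in mm; "finger_force": force on a finger pad.
Only numpy, scipy, OpenCV 4.12 (cv2) and the standard library are available. Lean on these libraries where they do the work, as an engineer would, in place of code of your own. Each camera call takes 0.05 s, during which the arm holds its last target. There are 200 camera calls.

## Task

The glue on the small sunburst has set, so take its press stack apart and put everything where it belongs: each steel weight into the recess of the wooden seat bored to its size, the pressing block squarely on top of the pile of blocks like it, and the sunburst, right way up, in the middle of the slatted drying rack. Set things down rather than dropping them, and leave the lacquer jar and the brush undisturbed.

Things in the scene. Friction and masses are not known exactly. Their poses are not given: they have to be found in the camera images.
- sunburst: wooden sunburst lying flat, bottom of the stack: black hub, 16 flat rays reaching 80 and 68 mm from the centre by turns, 12 mm thick, black inside and bare wood at the tips; in the middle a round wooden boss, diameter 50 mm, from 12 to 36 mm above the underside, to grip from above. 0.22 kg. Origin: centre of the underside; z up through the boss; any yaw
- press_block: pressing block, a rectangular plywood block with a cork underside, 100 mm (its x) by 62 mm (its y) by 22 mm thick, lying on the sunburst's boss and hiding the boss from above. 0.11 kg. Origin: centre of the underside, z up
- large_weight: plain steel cylinder, 50 mm in diameter and 36 mm high, about 0.55 kg, standing on the pressing block. Origin: centre of the underside, z up
- small_weight: plain steel cylinder, 34 mm in diameter and 34 mm high, about 0.24 kg, standing on the large weight, top of the stack. Origin: centre of the underside, z up
- large_seat: seat of the large weight: square wooden block 88 x 88 x 18 mm, fixed on the bench, with a round recess 66 mm in diameter and 5 mm deep in its top (recess floor 13 mm above the underside). Origin: centre of the underside, on the recess's axis, z up
- small_seat: seat of the small weight: square wooden block 74 x 74 x 18 mm, fixed on the bench, with a round recess 50 mm in diameter and 5 mm deep in its top (recess floor 13 mm above the underside). Origin: centre of the underside, on the recess's axis, z up
- block_pile: pile of two more pressing blocks of the same kind, lying flat on the bench and fixed there: 100 mm (its x) by 62 mm (its y), 44 mm high, flat on top. Origin: centre of the underside, z up
- drying_rack: empty low drying rack fixed on the bench, 180 x 180 mm, six pale wooden slats on two bearers, the flat slat tops 20 mm above the underside. Origin: centre of the underside, z up
- lacquer_jar: small closed amber glass jar with a black lid, 44 mm in diameter, 62 mm high, loose, standing in the middle of the bench among the work; to be left alone. Origin: centre of the underside, z up
- brush: paint brush 170 mm long lying loose on the bench beyond the work; to be left alone. Origin: under its middle, x along it from handle to bristles
Things that resemble listed ones, but are neither listed nor needed, are in the scene too. What is shaped like the press_block but yellow is not meant. Leave any red or yellow look-alike of the large_weight alone.

How it is judged:
By the outcome, as a careful person would: the job done as asked, in the order asked, and still so for the second after the job is handed in, with the robot touching nothing.
It also fails if it takes over 112 s, if anything falls off the work surface, if the arm or the gripper's body presses on something with over 40 N, if the wrist force passes 120 N, or if a joint passes its speed limit or range.

## Working session

There is one attempt and no reset: what is moved stays moved. The work goes in short steps, Python scripts to look and compute and a tool call to move; the robot and the scene stay as the last step left them, time stands still between calls to the robot, and variables do not carry over. Pictures are saved under pics/ and viewed, at most 14 in all, crops included, and the job is handed in when it is done.

Besides the shell and the picture viewer there is one more tool, called after "Emit:" by a JSON object that holds its "name" and its "arguments", one argument or row to a line. arm_command: Moves the arm, as the interface text tells. Its arguments: {"type":"object","properties":{"rows":{"type":"array"},"newtons":{"type":"number"}},"required":["rows"]}

```bash
mkdir -p pics; ls
python3 - <<'E'
from plant import ctrl
import cv2
print(ctrl.get_obs())
for n in ("scene","side","wrist"):
    print(n,ctrl.camera_info(n)); cv2.imwrite(f"pics/{n}0.png",ctrl.grab_frame(n)[:,:,::-1])
E
```

```text
pics
{'t': 0.0, 'joint_positions': array([ 1.05950966e+00,  5.28483071e-01,  1.43390925e+00, -1.05438798e-05,
        1.18141808e+00, -1.78509223e-01]), 'dq': array([ 1.18091954e-03,  1.38390849e-03, -3.15060165e-04, -2.00140990e-03,
        3.54772269e-04,  7.79131114e-05]), 'effort': array([-9.52415794e-04, -4.42353094e+01, -1.78023112e+01, -3.51212493e-04,
        8.52200756e-03, -1.60518990e-06]), 'tool_pos': array([203.78752615, 590.07465782, 230.32103906]), 'tool_rot': array([-0.5201878 , -3.097474  ,  0.00328289]), 'ft_force': array([-1.00729443,  0.53648234,  0.44394632]), 'torque': array([-0.06644049,  0.0452046 , -0.02798707]), 'finger_force': 0.0, 'width': 85.48932916453721}
scene {'vertical_fov': 42.02260511323928, 'cx': 271.9903584194318, 'cy': 209.94574441229432, 'origin': array([1035.6095369 , -817.94567092, 1276.86524104]), 'attitude': array([0.65009295, 0.20327289, 0.61441462])}
side {'vertical_fov': 44.55707747015155, 'cx': 279.362596618172, 'cy': 211.5133514229525, 'origin': array([ 277.35884901, -937.65597287,  947.7235763 ]), 'attitude': array([ 0.8115726 , -0.10832325, -0.25825389])}
wrist {'vertical_fov': 61.4692696758341, 'cx': 279.5860215137071, 'cy': 205.65015734201899, 'origin': array([126.81597824, 618.271517  , 372.46892117]), 'attitude': array([-0.28373058, -0.19977937,  1.22703451])}
```

View pics/scene0.png

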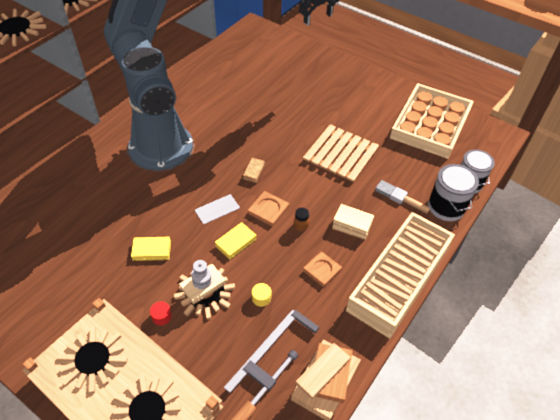

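View pics/side0.png

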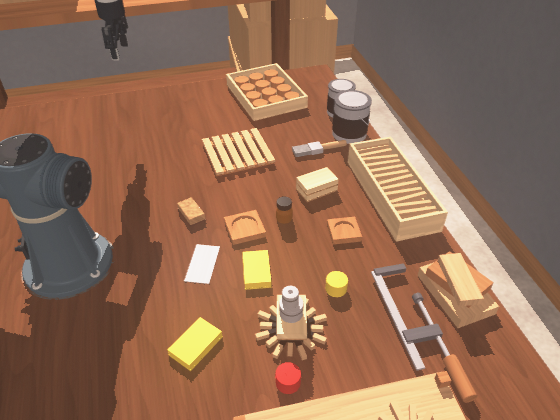

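```bash
cat > h.py <<'E'
import numpy as np, cv2
from scipy.spatial.transform import Rotation as R
from scipy.optimize import least_squares
from plant import ctrl
def cam(n,ci=None):
    c=ci or ctrl.camera_info(n)
    return dict(f=210/np.tan(np.radians(c["vertical_fov"]/2)),cx=c["cx"],cy=c["cy"],o=np.array(c["origin"]),R=R.from_rotvec(c["attitude"]).as_matrix())
def proj(c,P):
    p=(np.atleast_2d(P)-c["o"])@c["R"]
    return np.c_[c["cx"]+c["f"]*p[:,0]/-p[:,2], c["cy"]+c["f"]*p[:,1]/p[:,2]]
def ray(c,uv,z):
    uv=np.atleast_2d(np.array(uv,float))
    d=np.c_[(uv[:,0]-c["cx"])/c["f"],-(uv[:,1]-c["cy"])/c["f"],-np.ones(len(uv))]@c["R"].T
    z=np.broadcast_to(z,len(uv)); return c["o"]+d*((z-c["o"][2])/d[:,2])[:,None]
E
python3 - <<'E'
from h import *
np.set_printoptions(suppress=True,precision=1)
S=cam("scene");D=cam("side")
names=["stacktop","lseat","sseat","pile","rack","jar","brush","yelcyl","redcyl","yelblock"]
z=[128,18,18,44,20,62,5,36,36,22]
print(np.c_[ray(S,[(201,267),(268,208),(322,267),(354,215),(341,152),(302,214),(402,196),(262,291),(160,308),(235,240)],z),
ray(D,[(290,293),(245,226),(345,228),(318,181),(237,151),(285,203),(323,147),(337,279),(288,371),(257,269)],z)])
E
```

```text
[[ 471.3 -328.6  128.   466.1 -331.7  128. ]
 [ 440.4   -8.9   18.   441.1  -12.6   18. ]
 [ 680.2  -85.4   18.   685.8  -89.3   18. ]
 [ 664.9  101.5   44.   668.4   78.1   44. ]
 [ 491.5  314.6   20.   488.8  305.8   20. ]
 [ 550.9    3.    62.   550.8   -2.6   62. ]
 [ 732.2  281.1    5.   753.1  273.4    5. ]
 [ 600.7 -250.4   36.   601.6 -254.5   36. ]
 [ 423.6 -443.9   36.   429.6 -444.9   36. ]
 [ 436.8 -159.    22.   435.7 -164.5   22. ]]
```

View pics/wrist0.png

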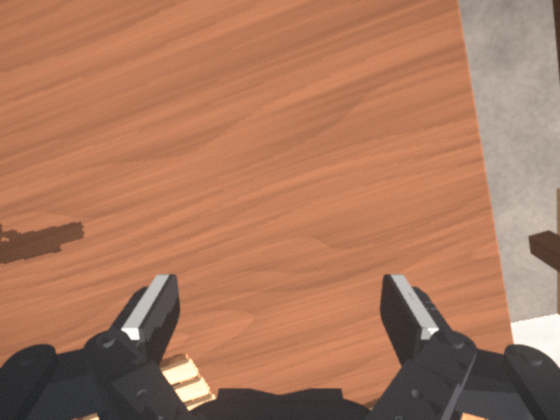

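```bash
python3 - <<'E'
from h import *
np.set_printoptions(suppress=True,precision=2)
o=ctrl.get_obs();W=cam("wrist");T=R.from_rotvec(o["tool_rot"]).as_matrix()
print("cam in tool",T.T@(W["o"]-o["tool_pos"]),"\nR",T.T@W["R"])
for z in(0,100):print((ray(W,[(280,206),(0,0),(560,0),(0,270),(560,270),(280,380)],z)-o["tool_pos"])@T)
E
python3 - <<'E'
import cv2,numpy as np
a=cv2.imread('pics/scene0.png');b=cv2.imread('pics/side0.png')
A=cv2.resize(a[215:325,150:280],None,fx=5,fy=5,interpolation=cv2.INTER_CUBIC)
B=cv2.resize(b[240:400,240:365],None,fx=3.4375,fy=3.4375,interpolation=cv2.INTER_CUBIC)
cv2.imwrite('pics/cropA.png',A)
E
```

```text
cam in tool [  82.01    1.14 -142.02] 
R [[ 0.    0.95  0.32]
 [ 1.   -0.   -0.  ]
 [-0.    0.32 -0.95]]
[[ -44.24    1.66  230.54]
 [ 158.16 -259.3   231.02]
 [ 158.12  261.79  230.16]
 [-124.76 -330.92  231.06]
 [-124.02  333.4   229.96]
 [-289.64    1.81  230.46]]
[[ -10.35    1.52  130.54]
 [ 137.72 -189.4   130.9 ]
 [ 137.69  191.84  130.27]
 [ -69.26 -241.8   130.93]
 [ -68.72  244.23  130.13]
 [-189.89    1.63  130.49]]
```

View pics/cropA.png

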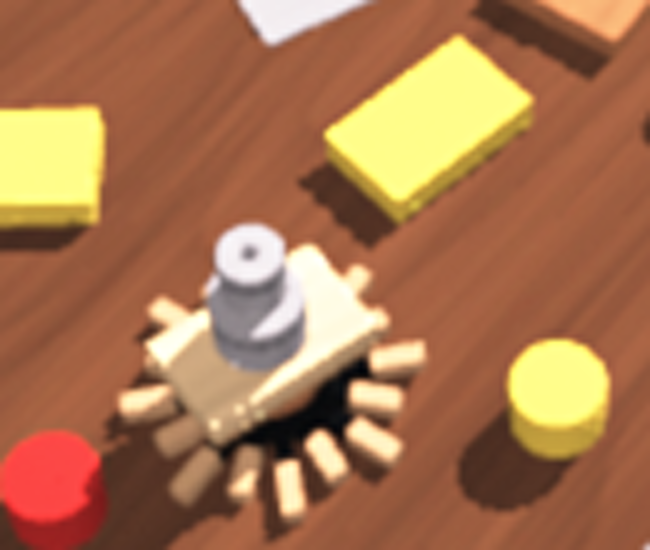

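Candidates (scene pixels):
- **Small weight:** the grey top cylinder of the stack (201,267).
- **Large weight:** the grey cylinder under it. The red cylinder (160,308) and yellow cylinder (262,291) are look-alikes.
- **Press block:** the plywood block (203,283). The yellow blocks (151,249) and (235,240) are look-alikes, and the pile (353,220) is the target.
- **Sunburst:** the one under the stack, not the two on the board at (92,357) and (147,405).

The crop confirms the stack: small and large steel weights, plywood block and sunburst at about (205,285). Next I look at the targets with the wrist camera on the way there.

Emit:
{"name": "arm_command", "arguments": {
  "rows": [
    {"translation": [29, -29, 12], "rot": [0, 0, 0], "grip": 1},
    {"translation": [58, -58, 25], "rot": [0, 0, 0], "grip": 1},
    {"translation": [87, -87, 38], "rot": [0, 0, 0], "grip": 1},
    {"translation": [115, -115, 50], "rot": [0, 0, 0], "grip": 1},
    {"translation": [140, -140, 60], "rot": [0, 0, 0], "grip": 1}
  ],
  "newtons": 30
}}

```text
t: 0.57
tool_pos: [345.0, 449.2, 291.8]
tool_rot: [0.519, 3.098, -0.0]
ft_force: [1.0, 0.9, -0.4]
width: 85.5
finger_force: 0.0
```

Emit:
{"name": "arm_command", "arguments": {
  "rows": [
    {"translation": [29, -29, 2], "rot": [0, 0, 0], "grip": 1},
    {"translation": [58, -58, 5], "rot": [0, 0, 0], "grip": 1},
    {"translation": [87, -87, 8], "rot": [0, 0, 0], "grip": 1},
    {"translation": [115, -115, 10], "rot": [0, 0, 0], "grip": 1},
    {"translation": [135, -135, 10], "rot": [0, 0, 0], "grip": 1}
  ]
}}

```text
t: 0.98
tool_pos: [481.5, 313.1, 301.7]
tool_rot: [0.523, 3.096, -0.0]
ft_force: [0.9, 0.0, 0.8]
width: 85.7
finger_force: 0.0
```

Emit:
{"name": "arm_command", "arguments": {
  "rows": [
    {"translation": [0, 0, 0], "rot": [0, 0, 0], "grip": 1},
    {"translation": [0, 0, 0], "rot": [0, 0, 0], "grip": 1},
    {"translation": [0, 0, 0], "rot": [0, 0, 0], "grip": 1},
    {"translation": [0, 0, 0], "rot": [0, 0, 0], "grip": 1},
    {"translation": [0, 0, 0], "rot": [0, 0, 0], "grip": 1}
  ]
}}

```text
t: 1.4
tool_pos: [477.9, 316.7, 301.2]
tool_rot: [-0.517, -3.098, 0.0]
ft_force: [-0.5, -0.0, -0.6]
width: 85.0
finger_force: 0.0
```

```bash
cat >> h.py <<'E'
import pickle
def snap(n,tag):
    ci=ctrl.camera_info(n); im=ctrl.grab_frame(n)[:,:,::-1]
    cv2.imwrite(f"pics/{tag}.png",im); pickle.dump((ci,ctrl.get_obs()),open(f"pics/{tag}.pkl","wb")); return im
def load(tag): return cam(None,pickle.load(open(f"pics/{tag}.pkl","rb"))[0])
E
python3 -c "
from h import *
snap('wrist','w1'); o=ctrl.get_obs(); print(o['t'],o['tool_pos'],o['tool_rot'],o['joint_positions'])"
```

```text
1.45 [478.06495236 316.70936702 301.26503097] [-5.16996178e-01 -3.09838869e+00  1.18748543e-04] [ 3.90238553e-01  3.83638135e-01  1.47759473e+00  1.35064300e-04
  1.28071161e+00 -8.49923473e-01]
```

View pics/w1.png

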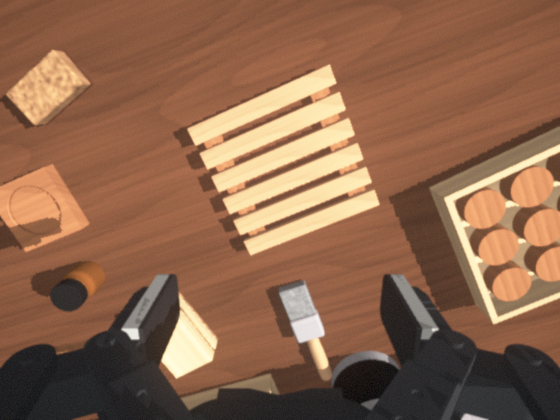

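The wrist view shows the rack with corners about (188,130), (332,67), (380,205) and (248,253). It also has the large seat (38,210), jar (75,285), pile (185,345) and brush (302,320).

Emit:
{"name": "arm_command", "arguments": {
  "rows": [
    {"translation": [10, -38, 3], "rot": [0, 0, 0], "grip": 1},
    {"translation": [20, -77, 6], "rot": [0, 0, 0], "grip": 1},
    {"translation": [30, -115, 8], "rot": [0, 0, 0], "grip": 1},
    {"translation": [40, -153, 10], "rot": [0, 0, 0], "grip": 1},
    {"translation": [50, -190, 10], "rot": [0, 0, 0], "grip": 1}
  ]
}}

```text
t: 1.87
tool_pos: [529.2, 125.1, 312.0]
tool_rot: [0.517, 3.098, 0.0]
ft_force: [1.0, -0.7, 0.1]
width: 85.5
finger_force: 0.0
```

Emit:
{"name": "arm_command", "arguments": {
  "rows": [
    {"translation": [10, -38, 2], "rot": [0, 0, 0], "grip": 1},
    {"translation": [20, -77, 4], "rot": [0, 0, 0], "grip": 1},
    {"translation": [30, -105, 7], "rot": [0, 0, 0], "grip": 1},
    {"translation": [40, -125, 10], "rot": [0, 0, 0], "grip": 1},
    {"translation": [40, -125, 10], "rot": [0, 0, 0], "grip": 1}
  ]
}}

```text
t: 2.28
tool_pos: [571.5, -2.8, 322.0]
tool_rot: [0.525, 3.094, -0.003]
ft_force: [0.8, 0.3, 0.0]
width: 85.3
finger_force: 0.0
```

```bash
python3 -c "
from h import *
snap('wrist','w2'); o=ctrl.get_obs(); print(o['t'],o['tool_pos'],o['tool_rot'],o['dq'])"
```

```text
2.3333 [ 5.70082797e+02 -5.66274707e-01  3.21499678e+02] [ 5.23514766e-01  3.09647942e+00 -4.51460514e-05] [ 0.04569091 -0.01198615  0.04465058  0.02072937  0.01446264  0.0089945 ]
```

View pics/w2.png

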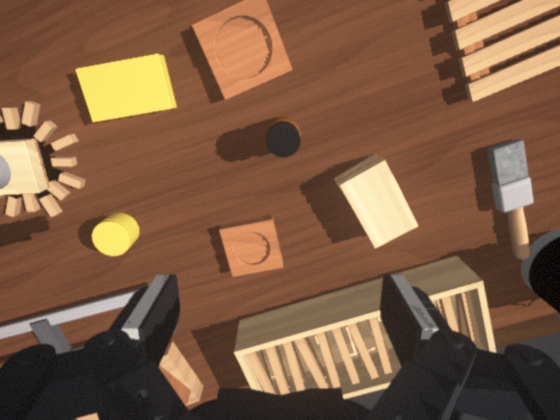

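Emit:
{"name": "arm_command", "arguments": {
  "rows": [
    {"translation": [-10, -38, 0], "rot": [0, 0, 0], "grip": 1},
    {"translation": [-20, -77, 0], "rot": [0, 0, 0], "grip": 1},
    {"translation": [-30, -115, 0], "rot": [0, 0, 0], "grip": 1},
    {"translation": [-40, -153, 0], "rot": [0, 0, 0], "grip": 1},
    {"translation": [-50, -190, 0], "rot": [0, 0, 0], "grip": 1}
  ]
}}

```text
t: 2.75
tool_pos: [518.5, -188.5, 321.3]
tool_rot: [-0.515, -3.099, -0.001]
ft_force: [0.3, 0.5, -0.8]
width: 85.4
finger_force: 0.0
```

Emit:
{"name": "arm_command", "arguments": {
  "rows": [
    {"translation": [-15, -38, 0], "rot": [0, 0, 0], "grip": 1},
    {"translation": [-30, -77, 0], "rot": [0, 0, 0], "grip": 1},
    {"translation": [-40, -105, 0], "rot": [0, 0, 0], "grip": 1},
    {"translation": [-50, -125, 0], "rot": [0, 0, 0], "grip": 1},
    {"translation": [-50, -125, 0], "rot": [0, 0, 0], "grip": 1}
  ]
}}

```text
t: 3.17
tool_pos: [468.0, -316.5, 321.1]
tool_rot: [-0.524, -3.097, 0.002]
ft_force: [0.6, 0.4, 0.7]
width: 85.4
finger_force: 0.0
```

```bash
python3 -c "
from h import *
snap('wrist','w3'); o=ctrl.get_obs(); print(o['t'],o['tool_pos'],o['tool_rot'],o['joint_positions'])"
```

```text
3.2167 [ 468.72742536 -314.26981494  321.04295817] [-5.22554227e-01 -3.09729602e+00 -1.36996318e-03] [-7.88834057e-01  3.52145158e-01  1.47125363e+00  4.16564481e-04
  1.31912851e+00 -2.02545614e+00]
```

View pics/w3.png

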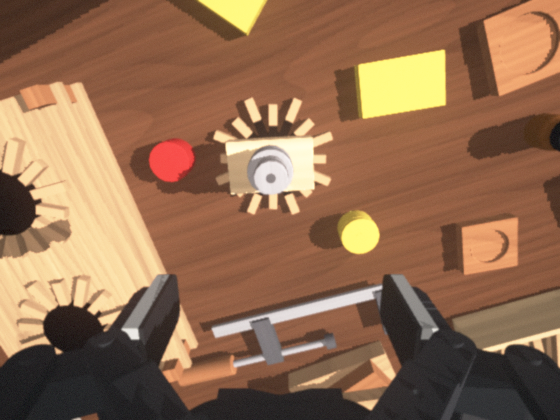

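The first wrist picture shows the large seat (242,47), small seat (252,247), pile (377,203), jar (283,138) and yellow cylinder (116,235). The second shows the stack centred near (270,172), with red (172,160) and yellow (358,232) alongside. Next I enlarge these for corner picks.

```bash
python3 -c "
import cv2,numpy as np
w2=cv2.imread('pics/w2.png');w3=cv2.imread('pics/w3.png');w1=cv2.imread('pics/w1.png')
def c(im,x,y,w,h): return cv2.resize(im[y:y+h,x:x+w],(400,300),interpolation=cv2.INTER_CUBIC)
m=np.vstack([np.hstack([c(w3,200,90,140,105),c(w3,200,120,140,105)]),np.hstack([c(w2,325,150,100,75),c(w2,325,180,100,75)])])
# tiles: stack(scale 400/140) ; pile whole ; sseat ; lseat
t=[c(w3,200,110,140,105),c(w2,320,150,133,100),c(w2,205,205,100,75),c(w2,180,0,140,105)]
m=np.vstack([np.hstack(t[:2]),np.hstack(t[2:])]);cv2.imwrite('pics/mont1.png',m)"
```

```text
(no output)
```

View pics/mont1.png

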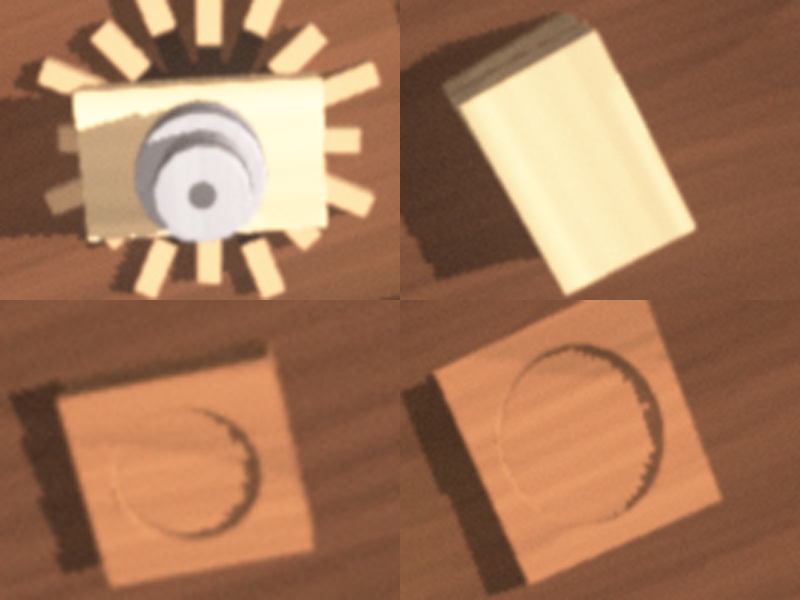

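```bash
cat >> h.py <<'E'
def rectfit(c,uv,z,a,b,fix=None):
    """uv corners in order; signs from cyclic order; a along first edge 0-1"""
    uv=np.array(uv,float);P=ray(c,uv,z)[:,:2]
    L=np.array([(-a,-b),(a,-b),(a,b),(-a,b)][:len(uv)])/2.
    best=None
    for flip in(1,-1):
        for y0 in(0,1.6,3.1,4.7):
            def f(p):
                q=(L*[1,flip])@np.array([[np.cos(p[2]),np.sin(p[2])],[-np.sin(p[2]),np.cos(p[2])]])+p[:2]
                return (proj(c,np.c_[q,np.full(len(q),z)])-uv).ravel()
            r=least_squares(f,[*P.mean(0),y0])
            if best is None or r.cost<best.cost: best=r
    return best.x, np.abs(best.fun).max()
E
python3 - <<'E'
from h import *
np.set_printoptions(suppress=True,precision=2)
w1,w2,w3=map(load,("w1","w2","w3"))
t=lambda p,s,o:np.array(p)*s+o
print("block",rectfit(w3,t([(73,93),(324,77),(328,228),(88,242)],.35,(200,110)),58,100,62))
print("pile",rectfit(w2,t([(167,295),(60,107),(197,30),(296,229)],.3333,(320,150)),44,100,62))
print("sseat",rectfit(w2,t([(60,98),(275,58),(313,248),(110,287)],.25,(205,205)),18,74,74))
print("lseat",rectfit(w2,t([(321,198),(127,284),(33,75)],.35,(180,0)),18,88,88))
print("rack",rectfit(w1,[(188,130),(332,67),(380,205),(248,253)],20,180,180))
print("smalltop",ray(w3,t([(202,195)],.35,(200,110)),128), "lrec",ray(w2,t([(181,134)],.35,(180,0)),18),"srec",ray(w2,t([(186,174)],.25,(205,205)),18))
# rack segmentation
im=cv2.imread("pics/w1.png");hsv=cv2.cvtColor(im,cv2.COLOR_BGR2HSV)
m=((hsv[...,2]>170)&(hsv[...,1]<170)).astype(np.uint8);m[:, :180]=0;m[:,390:]=0;m[:60]=0;m[258:]=0
pts=np.argwhere(m)[:,::-1];P=ray(w1,pts,20)[:,:2].astype(np.float32)
print(len(pts),cv2.minAreaRect(P))
print("jar",ray(w2,[(283,139)],62))
E
```

```text
block (array([ 471.27, -327.27,    1.3 ]), np.float64(0.38998859417148424))
pile (array([671.8 ,  97.05,  -2.94]), np.float64(0.46721298322245275))
sseat (array([685.25, -81.72,   7.71]), np.float64(0.5469907471820648))
lseat (array([441.64,  -1.93,   4.78]), np.float64(0.6387050677333832))
rack (array([493.8 , 322.05,   1.63]), np.float64(2.6232510920221728))
smalltop [[ 468.17 -324.75  128.  ]] lrec [[440.9   -0.72  18.  ]] srec [[684.45 -82.75  18.  ]]
18302 ((493.7121276855469, 310.33892822265625), (181.83126831054688, 210.14266967773438), 4.441545009613037)
jar [[549.78   9.77  62.  ]]
```

Run:
```python
from h import *
np.set_printoptions(suppress=True,precision=2)
S=cam("scene")
print("block",rectfit(S,np.array([(150,348),(307,247),(385,322),(216,440)])/5+(150,215),58,100,62))
print("small",ray(S,np.array([(250,250)])/5+(150,215),128))
a=cv2.imread('pics/scene0.png');b=cv2.imread('pics/side0.png')
c=lambda im,x,y,w,h:cv2.resize(im[y:y+h,x:x+w],(400,300),interpolation=cv2.INTER_CUBIC)
cv2.imwrite('pics/mont2.png',np.vstack([np.hstack([c(a,320,195,60,45),c(a,240,185,60,45)]),np.hstack([c(b,285,160,60,45),c(b,215,203,60,45)])]))
```

```text
block (array([ 472.3 , -331.49,    1.33]), np.float64(1.117773619860941))
small [[ 465.49 -325.7   128.  ]]
```

View pics/mont2.png

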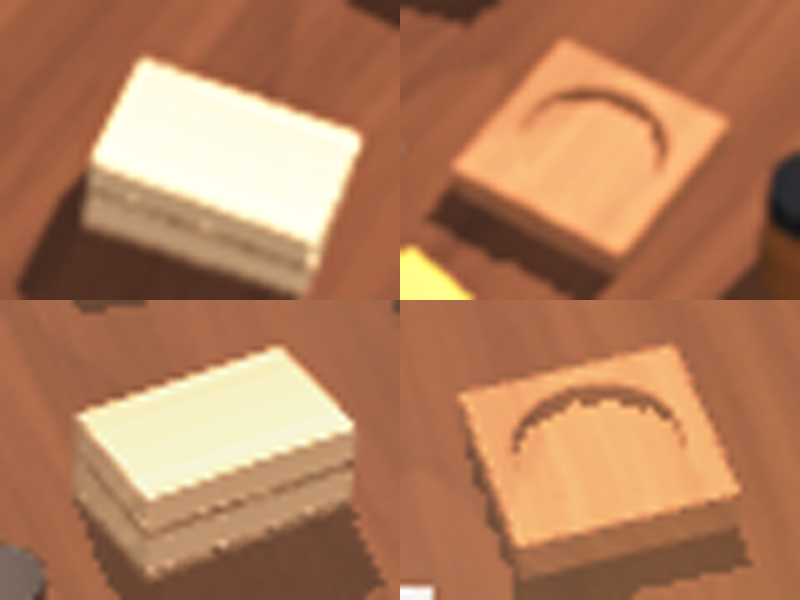

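Run:
```python
from h import *
np.set_printoptions(suppress=True,precision=2)
S=cam("scene");D=cam("side");k=.15
f=lambda c,p,o,z,a,b:print(rectfit(c,np.array(p)*k+o,z,a,b))
f(S,[(143,58),(360,140),(315,248),(92,160)],(320,195),44,100,62)
f(D,[(75,115),(278,45),(354,128),(150,202)],(285,160),44,100,62)
f(S,[(52,170),(165,38),(326,122),(218,260)],(240,185),18,88,88)
f(D,[(58,97),(273,43),(340,193),(118,250)],(215,203),18,88,88)
```

```text
(array([669.82,  93.46,   0.19]), np.float64(0.45101069020242335))
(array([670.29,  90.05,   0.22]), np.float64(0.5009157970608271))
(array([439.31,  -4.72,   1.63]), np.float64(0.5298642611346622))
(array([441.23,  -7.24,   0.07]), np.float64(0.26232541669403986))
```

Emit:
{"name": "arm_command", "arguments": {
  "rows": [
    {"translation": [0, -4, -10], "rot": [0, 0, -0.124], "grip": 1},
    {"translation": [0, -6, -20], "rot": [0, 0, -0.248], "grip": 1},
    {"translation": [-1, -8, -30], "rot": [0, 0, -0.372], "grip": 1},
    {"translation": [-1, -10, -40], "rot": [0, 0, -0.496], "grip": 1},
    {"translation": [-1.5, -13, -50], "rot": [0, 0, -0.62], "grip": 1}
  ]
}}

```text
t: 3.63
tool_pos: [468.6, -324.2, 270.9]
tool_rot: [-1.444, -2.789, -0.002]
ft_force: [0.8, 1.6, 0.6]
width: 85.4
finger_force: 0.0
```

Emit:
{"name": "arm_command", "arguments": {
  "rows": [
    {"translation": [0, 0, -10], "rot": [0, 0, -0.124], "grip": 1},
    {"translation": [0, 0, -20], "rot": [0, 0, -0.248], "grip": 1},
    {"translation": [0, 0, -30], "rot": [0, 0, -0.372], "grip": 1},
    {"translation": [0, 0, -40], "rot": [0, 0, -0.496], "grip": 1},
    {"translation": [0, 0, -50], "rot": [0, 0, -0.62], "grip": 1}
  ]
}}

```text
t: 4.05
tool_pos: [468.7, -324.2, 220.9]
tool_rot: [-2.226, -2.215, -0.001]
ft_force: [1.3, -0.4, -0.5]
width: 85.4
finger_force: 0.0
```

Emit:
{"name": "arm_command", "arguments": {
  "rows": [
    {"translation": [0, 0, -8], "rot": [0, 0, -0.124], "grip": 1},
    {"translation": [0, 0, -14], "rot": [0, 0, -0.22], "grip": 1},
    {"translation": [0, 0, -20], "rot": [0, 0, -0.266], "grip": 1},
    {"translation": [0, 0, -20], "rot": [0, 0, -0.266], "grip": 1},
    {"translation": [0, 0, -20], "rot": [0, 0, -0.266], "grip": 1}
  ]
}}

```text
t: 4.47
tool_pos: [468.3, -325.0, 201.2]
tool_rot: [-2.493, -1.909, -0.001]
ft_force: [-0.1, -0.5, 0.5]
width: 85.4
finger_force: 0.0
```

```bash
python3 -c "
from h import *
im=snap('wrist','w4'); o=ctrl.get_obs(); print(o['t'],o['tool_pos'],o['tool_rot'],o['joint_positions'],o['dq'])
W=load('w4');print(proj(W,[(468,-326,128)]))"
```

```text
4.5167 [ 468.41119203 -325.60966185  201.53965504] [-2.49474191e+00 -1.90882879e+00 -6.21452363e-04] [-8.03511501e-01  4.91041648e-01  1.60271602e+00  5.00523914e-04
  1.04814409e+00 -5.39207095e-01] [-0.01268216 -0.00386209 -0.01136835 -0.00248545 -0.00239143  0.00170767]
[[278.96709163 223.02979956]]
```

View pics/w4.png

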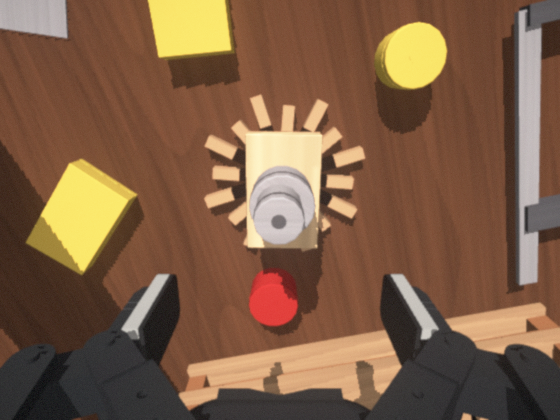

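The picture shows the small weight's top at (278,221), the large weight under it, and block corners at (247,132), (322,132), (318,248) and (247,247). The red cylinder is at (274,298), clear of the fingers.

```bash
python3 -c "
from h import *
W=load('w4');print(ray(W,[(278.5,221.5)],128),ray(W,[(282,198)],94),rectfit(W,[(247,247),(247,132),(322,132),(318,248)],58,100,62))
o=ctrl.get_obs();print(o['tool_pos'],o['joint_positions'])"
```

```text
[[ 467.98545503 -324.88653727  128.        ]] [[ 471.80742918 -320.25806315   94.        ]] (array([ 471.50850102, -327.02508596,    7.57883774]), np.float64(1.5148358638061836))
[ 468.41119203 -325.60966185  201.53965504] [-8.03511501e-01  4.91041648e-01  1.60271602e+00  5.00523914e-04
  1.04814409e+00 -5.39207095e-01]
```

Emit:
{"name": "arm_command", "arguments": {
  "rows": [
    {"translation": [0.5, 1, -15], "rot": [0, 0, 0], "grip": 1},
    {"translation": [0.5, 1, -40], "rot": [0, 0, 0], "grip": 1},
    {"translation": [0.5, 1, -65], "rot": [0, 0, 0], "grip": 1},
    {"translation": [0.5, 1, -85], "rot": [0, 0, 0], "grip": 1},
    {"translation": [0.5, 1, -97], "rot": [0, 0, 0], "grip": 1}
  ]
}}

```text
t: 4.93
tool_pos: [467.9, -325.0, 102.8]
tool_rot: [-2.495, -1.906, 0.0]
ft_force: [0.3, -0.4, -0.2]
width: 85.9
finger_force: 0.0
```

Emit:
{"name": "arm_command", "arguments": {
  "rows": [
    {"translation": [0, 0, -6], "rot": [0, 0, 0], "grip": 0.6},
    {"translation": [0, 0, -7.5], "rot": [0, 0, 0], "grip": 0.2},
    {"translation": [0, 0, -7.5], "rot": [0, 0, 0], "grip": -0.1},
    {"translation": [0, 0, -7.5], "rot": [0, 0, 0], "grip": -0.3},
    {"translation": [0, 0, -7.5], "rot": [0, 0, 0], "grip": -0.5}
  ]
}}

```text
t: 5.35
tool_pos: [468.3, -326.5, 98.1]
tool_rot: [2.497, 1.905, -0.0]
ft_force: [-1.0, -0.3, 2.2]
width: 33.0
finger_force: 29.9
```

Emit:
{"name": "arm_command", "arguments": {
  "rows": [
    {"translation": [0, 0, 0], "rot": [0, 0, 0], "grip": -0.6},
    {"translation": [0, 0, 0], "rot": [0, 0, 0], "grip": -0.6},
    {"translation": [0, 0, 0], "rot": [0, 0, 0], "grip": -0.6},
    {"translation": [0, 0, 0], "rot": [0, 0, 0], "grip": -0.6},
    {"translation": [0, 0, 0], "rot": [0, 0, 0], "grip": -0.6}
  ]
}}

```text
t: 5.77
tool_pos: [468.3, -326.5, 98.0]
tool_rot: [2.497, 1.904, 0.0]
ft_force: [-2.1, 1.1, 6.9]
width: 33.1
finger_force: 30.3
```

Emit:
{"name": "arm_command", "arguments": {
  "rows": [
    {"translation": [0, 0, 3], "rot": [0, 0, 0], "grip": -0.6},
    {"translation": [0, 0, 12], "rot": [0, 0, 0], "grip": -0.6},
    {"translation": [0, 0, 30], "rot": [0, 0, 0], "grip": -0.6},
    {"translation": [0, 0, 55], "rot": [0, 0, 0], "grip": -0.6},
    {"translation": [10, 11, 80], "rot": [0, 0, 0], "grip": -0.6}
  ],
  "newtons": 40
}}

```text
t: 6.18
tool_pos: [476.8, -316.5, 177.2]
tool_rot: [-2.499, -1.901, 0.002]
ft_force: [1.6, 0.6, -3.2]
width: 32.6
finger_force: 40.1
```

Emit:
{"name": "arm_command", "arguments": {
  "rows": [
    {"translation": [18, 20, 8], "rot": [0, 0, 0], "grip": -0.6},
    {"translation": [40, 45, 10], "rot": [0, 0, 0], "grip": -0.6},
    {"translation": [62, 70, 10], "rot": [0, 0, 0], "grip": -0.6},
    {"translation": [84, 95, 10], "rot": [0, 0, 0], "grip": -0.6},
    {"translation": [106, 120, 10], "rot": [0, 0, 0], "grip": -0.6}
  ]
}}

```text
t: 6.6
tool_pos: [585.0, -194.0, 187.3]
tool_rot: [2.499, 1.904, 0.001]
ft_force: [0.1, -1.1, -2.3]
width: 33.0
finger_force: 40.2
```

Emit:
{"name": "arm_command", "arguments": {
  "rows": [
    {"translation": [22, 25, 0], "rot": [0, 0, 0], "grip": -0.6},
    {"translation": [44, 50, 0], "rot": [0, 0, 0], "grip": -0.6},
    {"translation": [66, 75, 0], "rot": [0, 0, 0], "grip": -0.6},
    {"translation": [84, 95, 0], "rot": [0, 0, 0], "grip": -0.6},
    {"translation": [94, 107, 0], "rot": [0, 0, 0], "grip": -0.6}
  ]
}}

```text
t: 7.02
tool_pos: [680.0, -85.3, 186.9]
tool_rot: [2.496, 1.908, 0.003]
ft_force: [0.1, -0.6, -2.4]
width: 33.4
finger_force: 40.2
```

Emit:
{"name": "arm_command", "arguments": {
  "rows": [
    {"translation": [4, 2, -10], "rot": [0, 0, 0], "grip": -0.6},
    {"translation": [7, 4, -30], "rot": [0, 0, 0], "grip": -0.6},
    {"translation": [7, 4, -50], "rot": [0, 0, 0], "grip": -0.6},
    {"translation": [7, 4, -55], "rot": [0, 0, 0], "grip": -0.6},
    {"translation": [7, 4, -55], "rot": [0, 0, 0], "grip": -0.6}
  ]
}}

```text
t: 7.43
tool_pos: [682.3, -85.0, 128.8]
tool_rot: [-2.495, -1.9, 0.007]
ft_force: [0.2, 0.3, -1.9]
width: 32.9
finger_force: 40.2
```

Emit:
{"name": "arm_command", "arguments": {
  "rows": [
    {"translation": [0, 0, 0], "rot": [0, 0, 0], "grip": -0.6},
    {"translation": [0, 0, 0], "rot": [0, 0, 0], "grip": -0.6},
    {"translation": [0, 0, 0], "rot": [0, 0, 0], "grip": -0.6},
    {"translation": [0, 0, 0], "rot": [0, 0, 0], "grip": -0.6},
    {"translation": [0, 0, 0], "rot": [0, 0, 0], "grip": -0.6}
  ]
}}

```text
t: 7.85
tool_pos: [685.6, -84.6, 132.9]
tool_rot: [2.497, 1.904, 0.002]
ft_force: [0.5, 0.5, -2.1]
width: 32.9
finger_force: 40.2
```

```bash
python3 -c "
from h import *
im=snap('wrist','w5'); o=ctrl.get_obs(); print(o['t'],o['tool_pos'],o['tool_rot'],o['joint_positions'],o['width'],o['ft_force'])
S=snap('scene','s5');D=snap('side','d5');a=cv2.resize(im,(400,300))
c=lambda im,x,y,w,h:cv2.resize(im[y:y+h,x:x+w],(400,300),interpolation=cv2.INTER_CUBIC)
cv2.imwrite('pics/mont5.png',np.vstack([np.hstack([c(im,170,170,280,210),c(S,180,230,80,60)]),np.hstack([c(S,282,215,80,60),c(D,300,180,80,60)])]))"
```

```text
7.9 [685.45001317 -84.43280785 132.65928329] [2.49744552e+00 1.90409729e+00 1.18735786e-03] [-2.83970053e-01  7.24231998e-01  1.33738555e+00 -3.65510202e-05
  1.07865741e+00 -1.59591549e-02] 32.59906895467665 [-0.73705402  0.0865642  -2.34291002]
```

View pics/mont5.png

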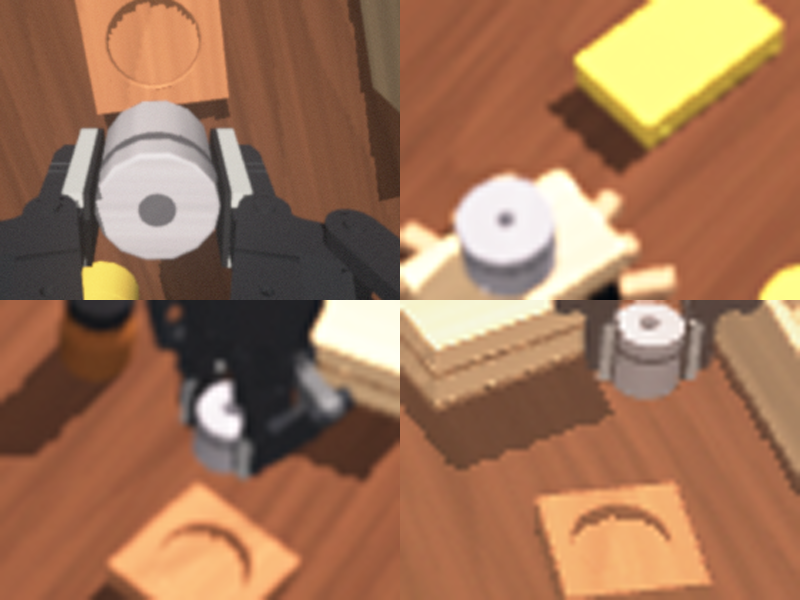

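The small weight is held squarely. The small seat recess is at wrist pixel (277,199). The large weight stays upright on the block, at scene tile (505,235).

```bash
python3 -c "
from h import *
np.set_printoptions(suppress=True,precision=2)
W=load('w5');D=load('d5');S=load('s5')
print('rec',ray(W,[(277,199.4)],18))
p=(685.45,-84.4,162.7)
print('D proj',proj(D,[p]),'seen',(300+.2*250,180+.2*23),ray(D,[(350,184.6)],162.7))
print('sseat D',rectfit(D,np.array([(140,193),(272,183),(310,286),(155,298)])*.2+(300,180),18,74,74),ray(D,[(300+.2*221,180+.2*236)],18))
print('sseat S',ray(S,[(282+.2*205,215+.2*252)],18))
print('wtop W',ray(W,[(170+.7*158,170+.7*207)],162.7))
print('large S',ray(S,[(180+.2*105,230+.2*219)],94))
"
```

```text
rec [[684.76 -82.5   18.  ]]
D proj [[349.28 183.52]] seen (350.0, 184.6) [[685.64 -88.56 162.7 ]]
sseat D (array([683.15, -87.81,  -0.18]), np.float64(0.975669795127942)) [[684.87 -86.03  18.  ]]
sseat S [[679.54 -79.42  18.  ]]
wtop W [[686.87 -82.45 162.7 ]]
large S [[ 467.92 -329.45   94.  ]]
```

Emit:
{"name": "arm_command", "arguments": {
  "rows": [
    {"translation": [-0.5, 0.5, -20], "rot": [0, 0, 0], "grip": -0.6},
    {"translation": [-0.5, 0.5, -50], "rot": [0, 0, 0], "grip": -0.6},
    {"translation": [-0.5, 0.5, -80], "rot": [0, 0, 0], "grip": -0.6},
    {"translation": [-0.5, 0.5, -98], "rot": [0, 0, 0], "grip": -0.6},
    {"translation": [-0.5, 0.5, -105], "rot": [0, 0, 0], "grip": -0.6}
  ]
}}

```text
t: 8.42
tool_pos: [682.1, -83.0, 23.1]
tool_rot: [-2.494, -1.902, 0.006]
ft_force: [-0.2, -0.2, -3.1]
width: 32.5
finger_force: 40.3
```

Emit:
{"name": "arm_command", "arguments": {
  "rows": [
    {"translation": [0, 0, -3], "rot": [0, 0, 0], "grip": -0.6},
    {"translation": [0, 0, -6], "rot": [0, 0, 0], "grip": -0.6},
    {"translation": [0, 0, -8], "rot": [0, 0, 0], "grip": -0.6},
    {"translation": [0, 0, -9], "rot": [0, 0, 0], "grip": -0.6},
    {"translation": [0, 0, -9], "rot": [0, 0, 0], "grip": -0.6}
  ]
}}

```text
t: 8.83
tool_pos: [685.4, -84.0, 19.0]
tool_rot: [2.497, 1.904, 0.002]
ft_force: [0.8, -0.4, -2.6]
width: 32.7
finger_force: 40.3
```

Emit:
{"name": "arm_command", "arguments": {
  "rows": [
    {"translation": [0, 0, -0.3], "rot": [0, 0, 0], "grip": -0.6},
    {"translation": [0, 0, -0.6], "rot": [0, 0, 0], "grip": -0.6},
    {"translation": [0, 0, -1], "rot": [0, 0, 0], "grip": -0.6},
    {"translation": [0, 0, -1], "rot": [0, 0, 0], "grip": -0.6},
    {"translation": [0, 0, -1], "rot": [0, 0, 0], "grip": -0.6}
  ]
}}

```text
t: 9.25
tool_pos: [684.9, -83.9, 17.2]
tool_rot: [2.498, 1.905, 0.001]
ft_force: [-0.6, 0.4, -1.4]
width: 32.8
finger_force: 40.5
```

Emit:
{"name": "arm_command", "arguments": {
  "rows": [
    {"translation": [0, 0, -0.3], "rot": [0, 0, 0], "grip": -0.6},
    {"translation": [0, 0, -0.6], "rot": [0, 0, 0], "grip": -0.6},
    {"translation": [0, 0, -0.6], "rot": [0, 0, 0], "grip": -0.6},
    {"translation": [0, 0, -0.6], "rot": [0, 0, 0], "grip": -0.6},
    {"translation": [0, 0, -0.6], "rot": [0, 0, 0], "grip": -0.6}
  ]
}}

```text
t: 9.67
tool_pos: [684.8, -83.8, 17.1]
tool_rot: [2.498, 1.905, 0.001]
ft_force: [-2.7, 0.7, 5.5]
width: 33.0
finger_force: 41.2
```

Emit:
{"name": "arm_command", "arguments": {
  "rows": [
    {"translation": [0, 0, 0], "rot": [0, 0, 0], "grip": -0.1},
    {"translation": [0, 0, 0], "rot": [0, 0, 0], "grip": 0.1},
    {"translation": [0, 0, 0], "rot": [0, 0, 0], "grip": 0.2},
    {"translation": [0, 0, 5], "rot": [0, 0, 0], "grip": 0.2},
    {"translation": [0, 0, 20], "rot": [0, 0, 0], "grip": 0.2}
  ]
}}

```text
t: 10.08
tool_pos: [682.7, -83.3, 34.1]
tool_rot: [-2.495, -1.902, 0.005]
ft_force: [-0.5, 0.1, 0.9]
width: 51.4
finger_force: 0.0
```

Emit:
{"name": "arm_command", "arguments": {
  "rows": [
    {"translation": [0, 0, 25], "rot": [0, 0, 0], "grip": 0.2},
    {"translation": [0, 0, 60], "rot": [0, 0, 0], "grip": 0.2},
    {"translation": [0, 0, 95], "rot": [0, 0, 0], "grip": 0.5},
    {"translation": [-15, -15, 130], "rot": [0, 0, 0], "grip": 0.8},
    {"translation": [-40, -43, 140], "rot": [0, 0, 0], "grip": 1}
  ]
}}

```text
t: 10.5
tool_pos: [650.1, -125.8, 184.1]
tool_rot: [2.484, 1.903, 0.015]
ft_force: [1.1, -1.2, 0.7]
width: 84.5
finger_force: 0.0
```

```bash
python3 -c "
from h import *
im=snap('wrist','w6');o=ctrl.get_obs(); print(o['t'],o['tool_pos'])
W=load('w6');print(proj(W,[(684.5,-84,47),(684.5,-84,18)]))"
```

```text
10.55 [ 643.61227295 -132.67588109  183.62425348]
[[304.86623844 132.55997229]
 [302.03500534 128.39291476]]
```

Emit:
{"name": "arm_command", "arguments": {
  "rows": [
    {"translation": [-25, -29, 1], "rot": [0, 0, 0], "grip": 1},
    {"translation": [-50, -58, 2], "rot": [0, 0, 0], "grip": 1},
    {"translation": [-76, -86, 3], "rot": [0, 0, 0], "grip": 1},
    {"translation": [-102, -116, 4], "rot": [0, 0, 0], "grip": 1},
    {"translation": [-127, -145, 4], "rot": [0, 0, 0], "grip": 1}
  ]
}}

```text
t: 10.97
tool_pos: [516.4, -273.0, 181.4]
tool_rot: [2.497, 1.904, 0.0]
ft_force: [0.6, -0.2, 0.1]
width: 85.4
finger_force: 0.0
```

Emit:
{"name": "arm_command", "arguments": {
  "rows": [
    {"translation": [-22, -25, 0], "rot": [0, 0, 0], "grip": 1},
    {"translation": [-38, -43, 0], "rot": [0, 0, 0], "grip": 1},
    {"translation": [-48.5, -55, 0], "rot": [0, 0, 0], "grip": 1},
    {"translation": [-48.5, -55, 0], "rot": [0, 0, 0], "grip": 1},
    {"translation": [-48.5, -55, 0], "rot": [0, 0, 0], "grip": 1}
  ]
}}

```text
t: 11.38
tool_pos: [468.8, -327.5, 180.9]
tool_rot: [2.5, 1.901, 0.001]
ft_force: [-0.5, 0.7, 0.1]
width: 85.2
finger_force: 0.0
```

Emit:
{"name": "arm_command", "arguments": {
  "rows": [
    {"translation": [0, 0, 0], "rot": [0, 0, 0], "grip": 1},
    {"translation": [0, 0, 0], "rot": [0, 0, 0], "grip": 1},
    {"translation": [0, 0, 0], "rot": [0, 0, 0], "grip": 1},
    {"translation": [0, 0, 0], "rot": [0, 0, 0], "grip": 1},
    {"translation": [0, 0, 0], "rot": [0, 0, 0], "grip": 1}
  ]
}}

```text
t: 11.8
tool_pos: [469.6, -326.1, 180.2]
tool_rot: [-2.497, -1.906, -0.0]
ft_force: [-0.3, -0.1, -0.9]
width: 85.3
finger_force: 0.0
```

```bash
python3 -c "
from h import *
im=snap('wrist','w7');o=ctrl.get_obs(); print(o['t'],o['tool_pos'])
W=load('w7');np.set_printoptions(suppress=True,precision=2)
print(proj(W,[(469,-327,94),(494,-327,94),(444,-327,94)]))
g=cv2.medianBlur(cv2.cvtColor(im.copy(),cv2.COLOR_BGR2GRAY),3)
r=cv2.HoughCircles(g[80:300],cv2.HOUGH_GRADIENT,1,20,param1=80,param2=20,minRadius=28,maxRadius=55)
if r is not None:
  for x,y,q in r[0][:4]: print(x,y+80,q,ray(W,[(x,y+80)],94))
"
```

```text
11.85 [ 469.52287826 -326.23657104  180.16747666]
[[278.43 215.91]
 [313.76 206.86]
 [243.71 224.81]]
278.5 210.5 36.6 [[ 470.09 -323.2    94.  ]]
```

View pics/w7.png

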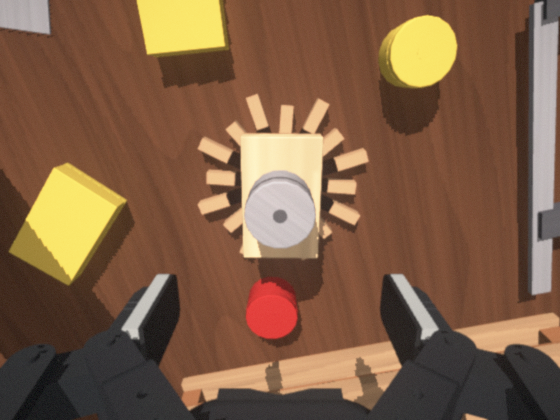

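The large weight's top hub is at (280,215), centred between the fingers, with the block below at (242–322, 134–258). I descend now.

Emit:
{"name": "arm_command", "arguments": {
  "rows": [
    {"translation": [0, -0.5, -20], "rot": [0, 0, 0], "grip": 1},
    {"translation": [0, -0.5, -50], "rot": [0, 0, 0], "grip": 1},
    {"translation": [0, -0.5, -80], "rot": [0, 0, 0], "grip": 1},
    {"translation": [0, -0.5, -105], "rot": [0, 0, 0], "grip": 1},
    {"translation": [0, -0.5, -115], "rot": [0, 0, 0], "grip": 1}
  ],
  "newtons": 40
}}

```text
t: 12.27
tool_pos: [467.7, -325.6, 62.0]
tool_rot: [-2.493, -1.901, 0.001]
ft_force: [-0.8, 1.2, -0.0]
width: 85.4
finger_force: 0.0
```

Emit:
{"name": "arm_command", "arguments": {
  "rows": [
    {"translation": [0, 0, -2], "rot": [0, 0, 0], "grip": 0.8},
    {"translation": [0, 0, -3], "rot": [0, 0, 0], "grip": 0.5},
    {"translation": [0, 0, -3], "rot": [0, 0, 0], "grip": 0.3},
    {"translation": [0, 0, -3], "rot": [0, 0, 0], "grip": 0.15},
    {"translation": [0, 0, -3], "rot": [0, 0, 0], "grip": 0}
  ]
}}

```text
t: 12.68
tool_pos: [469.6, -327.9, 63.9]
tool_rot: [2.496, 1.904, 0.0]
ft_force: [-1.7, 0.2, 3.8]
width: 49.3
finger_force: 41.4
```

Emit:
{"name": "arm_command", "arguments": {
  "rows": [
    {"translation": [0, 0, 0], "rot": [0, 0, 0], "grip": -0.2},
    {"translation": [0, 0, 0], "rot": [0, 0, 0], "grip": -0.2},
    {"translation": [0, 0, 0], "rot": [0, 0, 0], "grip": -0.2},
    {"translation": [0, 0, 0], "rot": [0, 0, 0], "grip": -0.2},
    {"translation": [0, 0, 0], "rot": [0, 0, 0], "grip": -0.2}
  ],
  "newtons": 60
}}

```text
t: 13.1
tool_pos: [469.6, -327.9, 64.0]
tool_rot: [2.496, 1.904, 0.0]
ft_force: [-1.3, 0.5, 6.4]
width: 48.4
finger_force: 61.0
```

Emit:
{"name": "arm_command", "arguments": {
  "rows": [
    {"translation": [0, 0, 3], "rot": [0, 0, 0], "grip": -0.2},
    {"translation": [0, 0, 12], "rot": [0, 0, 0], "grip": -0.2},
    {"translation": [0, 0, 30], "rot": [0, 0, 0], "grip": -0.2},
    {"translation": [0, 5, 55], "rot": [0, 0, 0], "grip": -0.2},
    {"translation": [-1, 20, 75], "rot": [0, 0, 0], "grip": -0.2}
  ]
}}

```text
t: 13.52
tool_pos: [468.9, -309.4, 138.5]
tool_rot: [2.497, 1.901, 0.0]
ft_force: [1.1, -1.0, -4.8]
width: 48.6
finger_force: 63.0
```

Emit:
{"name": "arm_command", "arguments": {
  "rows": [
    {"translation": [-2, 30, 5], "rot": [0, 0, 0], "grip": -0.2},
    {"translation": [-5, 65, 5], "rot": [0, 0, 0], "grip": -0.2},
    {"translation": [-8, 100, 5], "rot": [0, 0, 0], "grip": -0.2},
    {"translation": [-11, 135, 5], "rot": [0, 0, 0], "grip": -0.2},
    {"translation": [-14, 170, 5], "rot": [0, 0, 0], "grip": -0.2}
  ]
}}

```text
t: 13.93
tool_pos: [453.4, -135.6, 142.5]
tool_rot: [-2.499, -1.903, -0.0]
ft_force: [1.4, -0.0, -4.1]
width: 48.5
finger_force: 63.1
```

Emit:
{"name": "arm_command", "arguments": {
  "rows": [
    {"translation": [-3, 35, 0], "rot": [0, 0, 0], "grip": -0.2},
    {"translation": [-7, 70, 0], "rot": [0, 0, 0], "grip": -0.2},
    {"translation": [-10, 100, 0], "rot": [0, 0, 0], "grip": -0.2},
    {"translation": [-12, 122, -10], "rot": [0, 0, 0], "grip": -0.2},
    {"translation": [-14, 134, -20], "rot": [0, 0, 0], "grip": -0.2}
  ]
}}

```text
t: 14.35
tool_pos: [439.4, -0.6, 122.8]
tool_rot: [2.496, 1.908, 0.001]
ft_force: [-0.0, 0.9, -5.8]
width: 48.8
finger_force: 63.1
```

Emit:
{"name": "arm_command", "arguments": {
  "rows": [
    {"translation": [0, 0, -5], "rot": [0, 0, 0], "grip": -0.2},
    {"translation": [0, 0, -10], "rot": [0, 0, 0], "grip": -0.2},
    {"translation": [0, 0, -10], "rot": [0, 0, 0], "grip": -0.2},
    {"translation": [0, 0, -10], "rot": [0, 0, 0], "grip": -0.2},
    {"translation": [0, 0, -10], "rot": [0, 0, 0], "grip": -0.2}
  ]
}}

```text
t: 14.77
tool_pos: [440.9, -4.3, 112.5]
tool_rot: [2.499, 1.902, 0.001]
ft_force: [0.1, -0.3, -5.2]
width: 48.5
finger_force: 63.1
```

```bash
python3 -c "
from h import *
np.set_printoptions(suppress=True,precision=2)
im=snap('wrist','w8');S=snap('scene','s8');D=snap('side','d8');o=ctrl.get_obs(); print(o['t'],o['tool_pos'],o['ft_force'],o['width'])
c=lambda im,x,y,w,h:cv2.resize(im[y:y+h,x:x+w],(400,300),interpolation=cv2.INTER_CUBIC)
W=load('w8')
print(proj(W,[(440.5,-3.7,18)]))
g=cv2.medianBlur(cv2.cvtColor(im.copy(),cv2.COLOR_BGR2GRAY),3)
r=cv2.HoughCircles(g[:300],cv2.HOUGH_GRADIENT,1,20,param1=60,param2=15,minRadius=28,maxRadius=65)
if r is not None:
  for x,y,q in r[0][:5]: print(x,y,q,ray(W,[(x,y)],18))
cv2.imwrite('pics/mont8.png',np.vstack([np.hstack([c(im,150,120,280,210),c(S,180,240,80,60)]),np.hstack([c(cv2.imread('pics/w6.png'),230,70,140,105),c(D,320,200,80,60)])]))
"
```

```text
14.9167 [440.58  -4.01 112.52] [ 0.11 -0.48 -6.02] 48.77748665142213
[[278.03 209.83]]
278.5 209.5 50.0 [[440.89  -3.55  18.  ]]
456.5 155.5 41.3 [[566.98   1.62  18.  ]]
39.5 135.5 63.3 [[302.37  88.56  18.  ]]
56.5 119.5 40.2 [[317.94  94.96  18.  ]]
43.5 102.5 40.0 [[314.81 106.88  18.  ]]
```

View pics/mont8.png

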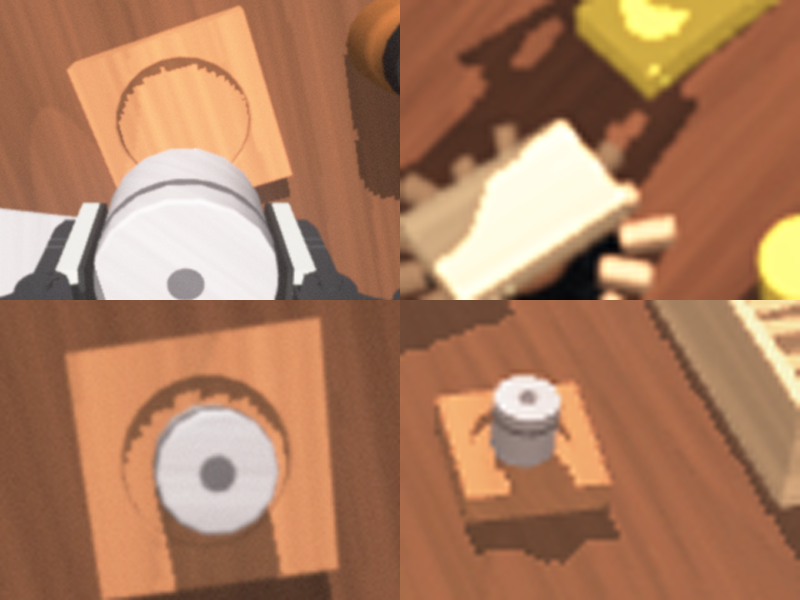

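The small weight stands in its recess. The large weight hangs over its seat (Hough centre (278.5,209.5) at (440.9,-3.6)), and the block lies bare and level on the boss.

Emit:
{"name": "arm_command", "arguments": {
  "rows": [
    {"translation": [0, 0, -20], "rot": [0, 0, 0], "grip": -0.2},
    {"translation": [0, 0, -45], "rot": [0, 0, 0], "grip": -0.2},
    {"translation": [0, 0, -68], "rot": [0, 0, 0], "grip": -0.2},
    {"translation": [0, 0, -82], "rot": [0, 0, 0], "grip": -0.2},
    {"translation": [0, 0, -86], "rot": [0, 0, 0], "grip": -0.2}
  ]
}}

```text
t: 15.33
tool_pos: [439.6, -3.5, 24.5]
tool_rot: [-2.497, -1.902, 0.003]
ft_force: [0.7, 0.1, -5.2]
width: 48.1
finger_force: 63.3
```

Emit:
{"name": "arm_command", "arguments": {
  "rows": [
    {"translation": [0, 0, -2], "rot": [0, 0, 0], "grip": -0.2},
    {"translation": [0, 0, -4], "rot": [0, 0, 0], "grip": -0.2},
    {"translation": [0, 0, -6], "rot": [0, 0, 0], "grip": -0.2},
    {"translation": [0, 0, -7], "rot": [0, 0, 0], "grip": -0.2},
    {"translation": [0, 0, -7], "rot": [0, 0, 0], "grip": -0.2}
  ]
}}

```text
t: 15.75
tool_pos: [440.6, -3.4, 19.7]
tool_rot: [2.497, 1.904, 0.001]
ft_force: [0.6, 1.5, -4.7]
width: 48.8
finger_force: 63.3
```

Emit:
{"name": "arm_command", "arguments": {
  "rows": [
    {"translation": [0, 0, -0.4], "rot": [0, 0, 0], "grip": -0.2},
    {"translation": [0, 0, -0.8], "rot": [0, 0, 0], "grip": -0.2},
    {"translation": [0, 0, -1], "rot": [0, 0, 0], "grip": -0.2},
    {"translation": [0, 0, -1], "rot": [0, 0, 0], "grip": -0.2},
    {"translation": [0, 0, -1], "rot": [0, 0, 0], "grip": -0.2}
  ]
}}

```text
t: 16.17
tool_pos: [440.5, -3.3, 19.0]
tool_rot: [2.497, 1.904, 0.001]
ft_force: [-1.2, 1.3, 6.8]
width: 48.4
finger_force: 64.4
```

Emit:
{"name": "arm_command", "arguments": {
  "rows": [
    {"translation": [0, 0, 0], "rot": [0, 0, 0], "grip": 0.3},
    {"translation": [0, 0, 0], "rot": [0, 0, 0], "grip": 0.5},
    {"translation": [0, 0, 0], "rot": [0, 0, 0], "grip": 0.6},
    {"translation": [0, 0, 5], "rot": [0, 0, 0], "grip": 0.6},
    {"translation": [0, 0, 20], "rot": [0, 0, 0], "grip": 0.6}
  ],
  "newtons": 40
}}

```text
t: 16.58
tool_pos: [439.2, -3.1, 37.4]
tool_rot: [-2.496, -1.903, 0.003]
ft_force: [-0.2, -0.7, -0.3]
width: 68.1
finger_force: 0.0
```

Emit:
{"name": "arm_command", "arguments": {
  "rows": [
    {"translation": [0, 0, 30], "rot": [0, 0, 0], "grip": 0.6},
    {"translation": [0, 0, 65], "rot": [0, 0, 0], "grip": 0.6},
    {"translation": [0, -5, 100], "rot": [0, 0, 0], "grip": 0.8},
    {"translation": [0, -30, 125], "rot": [0, 0, 0], "grip": 1},
    {"translation": [3, -65, 130], "rot": [0, 0, 0], "grip": 1}
  ]
}}

```text
t: 17.0
tool_pos: [444.0, -67.6, 172.4]
tool_rot: [2.49, 1.907, 0.006]
ft_force: [1.2, 1.1, -1.2]
width: 85.1
finger_force: 0.0
```

Emit:
{"name": "arm_command", "arguments": {
  "rows": [
    {"translation": [4, -39, 0], "rot": [0, 0, 0], "grip": 1},
    {"translation": [8, -78, 0], "rot": [0, 0, 0], "grip": 1},
    {"translation": [12, -117, 0], "rot": [0, 0, 0], "grip": 1},
    {"translation": [16, -156, 0], "rot": [0, 0, 0], "grip": 1},
    {"translation": [20, -190, 0], "rot": [0, 0, 0], "grip": 1}
  ]
}}

```text
t: 17.42
tool_pos: [462.9, -260.9, 168.6]
tool_rot: [2.499, 1.903, 0.0]
ft_force: [0.8, 0.3, 0.1]
width: 85.4
finger_force: 0.0
```

Emit:
{"name": "arm_command", "arguments": {
  "rows": [
    {"translation": [3, -30, 0], "rot": [0, 0, 0], "grip": 1},
    {"translation": [5, -56, 0], "rot": [0, 0, 0], "grip": 1},
    {"translation": [7, -70, 0], "rot": [0, 0, 0], "grip": 1},
    {"translation": [7, -70, 0], "rot": [0, 0, 0], "grip": 1},
    {"translation": [7, -70, 0], "rot": [0, 0, 0], "grip": 1}
  ]
}}

```text
t: 17.83
tool_pos: [469.6, -327.7, 167.9]
tool_rot: [-2.498, -1.902, -0.0]
ft_force: [0.2, 0.9, -0.2]
width: 85.8
finger_force: 0.0
```

Emit:
{"name": "arm_command", "arguments": {
  "rows": [
    {"translation": [0, 0, 0], "rot": [0, 0, 0], "grip": 1},
    {"translation": [0, 0, 0], "rot": [0, 0, 0], "grip": 1},
    {"translation": [0, 0, 0], "rot": [0, 0, 0], "grip": 1},
    {"translation": [0, 0, 0], "rot": [0, 0, 0], "grip": 1},
    {"translation": [0, 0, 0], "rot": [0, 0, 0], "grip": 1}
  ]
}}

```text
t: 18.25
tool_pos: [470.3, -327.5, 168.3]
tool_rot: [-2.497, -1.906, 0.0]
ft_force: [0.4, -0.4, 0.0]
width: 85.3
finger_force: 0.0
```

```bash
cat >> h.py <<'E'
def blockseg(im,W,z,box,vt=150,k=29):
    """min-area rectangle (world mm) of a pale slab in box=(x0,y0,x1,y1)"""
    x0,y0,x1,y1=box; hsv=cv2.cvtColor(np.ascontiguousarray(im),cv2.COLOR_BGR2HSV)
    m=np.zeros(im.shape[:2],np.uint8); s=np.s_[y0:y1,x0:x1]
    m[s]=(hsv[s][...,2]>vt)&(hsv[s][...,0]>12)&(hsv[s][...,0]<35)
    m=cv2.morphologyEx(m,cv2.MORPH_OPEN,np.ones((k,k),np.uint8))
    cn=max(cv2.findContours(m,cv2.RETR_EXTERNAL,cv2.CHAIN_APPROX_NONE)[0],key=cv2.contourArea)
    P=ray(W,cn[:,0]+0.0,z)[:,:2].astype(np.float32); return cv2.minAreaRect(P),cv2.boxPoints(cv2.minAreaRect(cn))
E
python3 -c "
from h import *
np.set_printoptions(suppress=True,precision=2)
im=snap('wrist','w9');o=ctrl.get_obs(); print(o['t'],o['tool_pos'],o['tool_rot'])
W=load('w9')
for vt in(110,140,170): print(blockseg(im,W,58,(180,80,400,290),vt))
"
```

```text
18.3 [ 470.26 -327.68  168.33] [-2.5  -1.91 -0.  ]
(((470.6512451171875, -326.69329833984375), (101.72756958007812, 63.55984878540039), 74.62336730957031), array([[237., 134.],
       [323., 134.],
       [323., 263.],
       [237., 263.]], dtype=float32))
(((470.59442138671875, -326.6829528808594), (101.64134979248047, 63.45296859741211), 74.71699523925781), array([[237., 134.],
       [322., 134.],
       [322., 263.],
       [237., 263.]], dtype=float32))
(((470.74957275390625, -326.7112731933594), (101.94056701660156, 61.988624572753906), 74.38945770263672), array([[238., 134.],
       [322., 134.],
       [322., 263.],
       [238., 263.]], dtype=float32))
```

The numeric fit puts the block at (470.7,-326.7) with long axis at 74.6°, aligned with the gripper. I grasp it.

Emit:
{"name": "arm_command", "arguments": {
  "rows": [
    {"translation": [0, 0, -20], "rot": [0, 0, 0], "grip": 1},
    {"translation": [0, 0, -55], "rot": [0, 0, 0], "grip": 1},
    {"translation": [0, 0, -90], "rot": [0, 0, 0], "grip": 1},
    {"translation": [0, 0, -120], "rot": [0, 0, 0], "grip": 1},
    {"translation": [0, 0, -137], "rot": [0, 0, 0], "grip": 1}
  ],
  "newtons": 30
}}

```text
t: 18.72
tool_pos: [468.8, -326.8, 28.1]
tool_rot: [-2.495, -1.902, 0.001]
ft_force: [0.8, 0.5, 0.4]
width: 85.6
finger_force: 0.0
```

Emit:
{"name": "arm_command", "arguments": {
  "rows": [
    {"translation": [0, 0, -4], "rot": [0, 0, 0], "grip": 1},
    {"translation": [0, 0, -5], "rot": [0, 0, 0], "grip": 0.8},
    {"translation": [0, 0, -5], "rot": [0, 0, 0], "grip": 0.6},
    {"translation": [0, 0, -5], "rot": [0, 0, 0], "grip": 0.45},
    {"translation": [0, 0, -5], "rot": [0, 0, 0], "grip": 0.35}
  ]
}}

```text
t: 19.13
tool_pos: [471.0, -329.1, 27.9]
tool_rot: [2.496, 1.903, 0.001]
ft_force: [-0.7, 0.3, -1.2]
width: 61.9
finger_force: 33.7
```

Emit:
{"name": "arm_command", "arguments": {
  "rows": [
    {"translation": [0, 0, 0], "rot": [0, 0, 0], "grip": 0.2},
    {"translation": [0, 0, 0], "rot": [0, 0, 0], "grip": 0.2},
    {"translation": [0, 0, 0], "rot": [0, 0, 0], "grip": 0.2},
    {"translation": [0, 0, 0], "rot": [0, 0, 0], "grip": 0.2},
    {"translation": [0, 0, 0], "rot": [0, 0, 0], "grip": 0.2}
  ]
}}

```text
t: 19.55
tool_pos: [471.0, -329.1, 27.8]
tool_rot: [2.496, 1.903, 0.001]
ft_force: [-0.4, -0.5, 6.6]
width: 61.5
finger_force: 34.7
```

Emit:
{"name": "arm_command", "arguments": {
  "rows": [
    {"translation": [0, 0, 3], "rot": [0, 0, 0], "grip": 0.2},
    {"translation": [0, 0, 12], "rot": [0, 0, 0], "grip": 0.2},
    {"translation": [0, 0, 32], "rot": [0, 0, 0], "grip": 0.2},
    {"translation": [0, 0, 60], "rot": [0, 0, 0], "grip": 0.2},
    {"translation": [2, 10, 88], "rot": [0, 0, 0], "grip": 0.2}
  ],
  "newtons": 40
}}

```text
t: 19.97
tool_pos: [471.7, -319.4, 115.0]
tool_rot: [-2.5, -1.903, 0.001]
ft_force: [0.2, 0.4, -1.2]
width: 61.4
finger_force: 44.0
```

Emit:
{"name": "arm_command", "arguments": {
  "rows": [
    {"translation": [8, 30, 15], "rot": [0, 0, -0.08], "grip": 0.2},
    {"translation": [18, 66, 26], "rot": [0, 0, -0.19], "grip": 0.2},
    {"translation": [28, 102, 34], "rot": [0, 0, -0.3], "grip": 0.2},
    {"translation": [38, 138, 38], "rot": [0, 0, -0.41], "grip": 0.2},
    {"translation": [48, 174, 38], "rot": [0, 0, -0.52], "grip": 0.2}
  ]
}}

```text
t: 20.38
tool_pos: [520.7, -143.0, 153.9]
tool_rot: [2.906, 1.189, 0.003]
ft_force: [0.8, -0.7, -1.1]
width: 61.4
finger_force: 44.0
```

Emit:
{"name": "arm_command", "arguments": {
  "rows": [
    {"translation": [10, 36, 0], "rot": [0, 0, -0.11], "grip": 0.2},
    {"translation": [20, 72, 0], "rot": [0, 0, -0.22], "grip": 0.2},
    {"translation": [30, 108, 0], "rot": [0, 0, -0.33], "grip": 0.2},
    {"translation": [40, 144, 0], "rot": [0, 0, -0.43], "grip": 0.2},
    {"translation": [48, 176, 0], "rot": [0, 0, -0.51], "grip": 0.2}
  ]
}}

```text
t: 20.8
tool_pos: [568.1, 34.1, 152.7]
tool_rot: [-3.113, -0.421, -0.0]
ft_force: [-0.3, 0.1, -0.8]
width: 61.2
finger_force: 44.0
```

Emit:
{"name": "arm_command", "arguments": {
  "rows": [
    {"translation": [3, 24, 0], "rot": [0, 0, -0.05], "grip": 0.2},
    {"translation": [4, 38, 0], "rot": [0, 0, -0.067], "grip": 0.2},
    {"translation": [4, 41, 0], "rot": [0, 0, -0.067], "grip": 0.2},
    {"translation": [4, 41, 0], "rot": [0, 0, -0.067], "grip": 0.2},
    {"translation": [4, 41, 0], "rot": [0, 0, -0.067], "grip": 0.2}
  ]
}}

```text
t: 21.22
tool_pos: [571.8, 72.1, 152.3]
tool_rot: [3.124, 0.324, -0.001]
ft_force: [-0.5, 0.0, -1.7]
width: 61.3
finger_force: 44.0
```

Emit:
{"name": "arm_command", "arguments": {
  "rows": [
    {"translation": [0, 0, 0], "rot": [0, 0, 0], "grip": 0.2},
    {"translation": [0, 0, 0], "rot": [0, 0, 0], "grip": 0.2},
    {"translation": [0, 0, 0], "rot": [0, 0, 0], "grip": 0.2},
    {"translation": [0, 0, 0], "rot": [0, 0, 0], "grip": 0.2},
    {"translation": [0, 0, 0], "rot": [0, 0, 0], "grip": 0.2}
  ]
}}

```text
t: 21.63
tool_pos: [572.2, 72.1, 152.2]
tool_rot: [-3.125, -0.321, 0.0]
ft_force: [-0.1, -0.5, -1.4]
width: 61.4
finger_force: 44.0
```

```bash
python3 -c "
from h import *
np.set_printoptions(suppress=True,precision=2)
im=snap('wrist','w10');o=ctrl.get_obs(); print(o['t'],o['tool_pos'],o['tool_rot'],o['width'],o['joint_positions'])
W=load('w10')
a=np.radians(11.7);L=np.array([(-50,-31),(50,-31),(50,31),(-50,31)])@np.array([[np.cos(a),np.sin(a)],[-np.sin(a),np.cos(a)]])+(670.5,94)
print(proj(W,np.c_[L,[44]*4]))
h=cv2.cvtColor(np.ascontiguousarray(im),cv2.COLOR_BGR2HSV)
print(h[20:300:12,280])
"
```

```text
21.6833 [572.16  72.25 152.22] [-3.13 -0.32  0.  ] 61.28999120453719 [-0.07  0.57  1.63 -0.    0.95  1.3 ]
[[322.9  135.39]
 [329.47 -30.3 ]
 [227.87 -30.42]
 [234.4  135.31]]
[[ 21  75 250]
 [ 21  75 250]
 [ 21  71 251]
 [ 22  72 250]
 [ 22  73 251]
 [ 22  69 251]
 [ 22  70 251]
 [ 21  68 252]
 [ 22  71 251]
 [ 22  72 251]
 [ 10 133 132]
 [ 11 132 135]
 [ 11 132 129]
 [ 13 117 131]
 [ 15  96 181]
 [ 22  70 251]
 [ 22  71 251]
 [ 22  71 251]
 [ 22  69 251]
 [ 21  71 251]
 [ 22  72 251]
 [ 22  72 251]
 [ 22  72 251]
 [ 22  72 250]]
```

Emit:
{"name": "arm_command", "arguments": {
  "rows": [
    {"translation": [6, 1, 3], "rot": [0, 0, 0], "grip": 0.2},
    {"translation": [12, 2, 6], "rot": [0, 0, 0], "grip": 0.2},
    {"translation": [18, 3, 12], "rot": [0, 0, 0], "grip": 0.2},
    {"translation": [20, 4, 15], "rot": [0, 0, 0], "grip": 0.2},
    {"translation": [20, 4, 15], "rot": [0, 0, 0], "grip": 0.2}
  ]
}}

```text
t: 22.1
tool_pos: [594.1, 76.9, 168.5]
tool_rot: [3.124, 0.323, 0.006]
ft_force: [0.1, -0.9, -1.7]
width: 61.2
finger_force: 44.0
```

Emit:
{"name": "arm_command", "arguments": {
  "rows": [
    {"translation": [0, 0, 0], "rot": [0, 0, 0], "grip": 0.2},
    {"translation": [0, 0, 0], "rot": [0, 0, 0], "grip": 0.2},
    {"translation": [0, 0, 0], "rot": [0, 0, 0], "grip": 0.2},
    {"translation": [0, 0, 0], "rot": [0, 0, 0], "grip": 0.2},
    {"translation": [0, 0, 0], "rot": [0, 0, 0], "grip": 0.2}
  ]
}}

```text
t: 22.52
tool_pos: [591.8, 76.7, 167.0]
tool_rot: [-3.125, -0.323, 0.001]
ft_force: [0.4, -0.1, -1.7]
width: 61.1
finger_force: 44.0
```

```bash
python3 -c "
from h import *
np.set_printoptions(suppress=True,precision=2)
im=snap('wrist','w11');o=ctrl.get_obs(); print(o['t'],o['tool_pos'],o['tool_rot'])
W=load('w11')
h=cv2.cvtColor(np.ascontiguousarray(im),cv2.COLOR_BGR2HSV)
print(h[0:14:2,280,2],h[140:210:3,280,2],h[80,190:370:4,2])
for y1 in(160,170,180): 
  for vt in (150,200): print(y1,blockseg(im,W,44,(190,0,380,y1),vt,15))
# held block top, 30 above underside: underside=TCP+8.2
try: print('held',blockseg(im,W,o['tool_pos'][2]+30.2,(150,186,410,400),200,15))
except Exception as e: print(e)
"
```

```text
22.5667 [591.92  76.66 167.07] [-3.12 -0.32  0.  ]
[123 124 119 122 121 164 246] [251 251 251 251 251 251 183 137 142 142 141 136 132 179 185 186 185 242
 251 251 251 251 251 251] [119 119 121 120 117 124 121 122 128 127 132 247 252 250 246 245 248 249
 250 250 248 250 250 251 252 251 251 251 253 253 252 250 247  96  91  90
  89  86  83  86  80  80  81  79  77]
160 (((671.0632934570312, 96.56906127929688), (99.72925567626953, 62.38685607910156), 11.74256420135498), array([[231.,  10.],
       [322.,  10.],
       [322., 158.],
       [231., 158.]], dtype=float32))
160 (((671.15869140625, 96.52742004394531), (98.32781982421875, 61.3834228515625), 11.784770011901855), array([[231.,  11.],
       [321.,  11.],
       [321., 157.],
       [231., 157.]], dtype=float32))
170 (((671.0632934570312, 96.56906127929688), (99.72925567626953, 62.38685607910156), 11.74256420135498), array([[231.,  10.],
       [322.,  10.],
       [322., 158.],
       [231., 158.]], dtype=float32))
170 (((671.15869140625, 96.52742004394531), (98.32781982421875, 61.3834228515625), 11.784770011901855), array([[231.,  11.],
       [321.,  11.],
       [321., 157.],
       [231., 157.]], dtype=float32))
180 (((671.0632934570312, 96.56906127929688), (99.72925567626953, 62.38685607910156), 11.74256420135498), array([[231.,  10.],
       [322.,  10.],
       [322., 158.],
       [231., 158.]], dtype=float32))
180 (((671.15869140625, 96.52742004394531), (98.32781982421875, 61.3834228515625), 11.784770011901855), array([[231.,  11.],
       [321.,  11.],
       [321., 157.],
       [231., 157.]], dtype=float32))
held (((618.2970581054688, 83.28634643554688), (47.12453079223633, 60.86862564086914), 11.803521156311035), array([[188., 190.],
       [370., 190.],
       [370., 312.],
       [188., 312.]], dtype=float32))
```

The wrist fit puts the pile at (671.1,96.5), 11.75°, and the held block at 11.8°. The finger tips, however, reach about 3 mm below the block's underside and would catch the pile's edge. I set it back on the boss and regrip higher.

Emit:
{"name": "arm_command", "arguments": {
  "rows": [
    {"translation": [-8, -28, 0], "rot": [0, 0, 0.08], "grip": 0.2},
    {"translation": [-19, -64, 0], "rot": [0, 0, 0.19], "grip": 0.2},
    {"translation": [-30, -100, 0], "rot": [0, 0, 0.3], "grip": 0.2},
    {"translation": [-41, -136, 0], "rot": [0, 0, 0.41], "grip": 0.2},
    {"translation": [-52, -172, 0], "rot": [0, 0, 0.52], "grip": 0.2}
  ]
}}

```text
t: 22.98
tool_pos: [539.5, -96.6, 167.3]
tool_rot: [2.933, 1.124, 0.0]
ft_force: [-0.3, -0.4, -1.0]
width: 61.4
finger_force: 44.1
```

Emit:
{"name": "arm_command", "arguments": {
  "rows": [
    {"translation": [-11, -36, 0], "rot": [0, 0, 0.11], "grip": 0.2},
    {"translation": [-22, -72, 0], "rot": [0, 0, 0.22], "grip": 0.2},
    {"translation": [-33, -108, 0], "rot": [0, 0, 0.33], "grip": 0.2},
    {"translation": [-44, -144, 0], "rot": [0, 0, 0.43], "grip": 0.2},
    {"translation": [-55, -180, 0], "rot": [0, 0, 0.51], "grip": 0.2}
  ]
}}

```text
t: 23.4
tool_pos: [484.3, -277.0, 167.3]
tool_rot: [2.557, 1.826, 0.0]
ft_force: [0.7, -0.3, -1.0]
width: 61.5
finger_force: 44.1
```

Emit:
{"name": "arm_command", "arguments": {
  "rows": [
    {"translation": [-9, -30, -10], "rot": [0, 0, 0.05], "grip": 0.2},
    {"translation": [-14, -48, -30], "rot": [0, 0, 0.067], "grip": 0.2},
    {"translation": [-15, -53, -60], "rot": [0, 0, 0.067], "grip": 0.2},
    {"translation": [-15, -53, -90], "rot": [0, 0, 0.067], "grip": 0.2},
    {"translation": [-15, -53, -110], "rot": [0, 0, 0.067], "grip": 0.2}
  ]
}}

```text
t: 23.82
tool_pos: [468.9, -328.7, 55.0]
tool_rot: [-2.498, -1.901, 0.0]
ft_force: [-0.0, -0.4, -1.5]
width: 61.0
finger_force: 44.1
```

Emit:
{"name": "arm_command", "arguments": {
  "rows": [
    {"translation": [0, 0, -12], "rot": [0, 0, 0], "grip": 0.2},
    {"translation": [0, 0, -20], "rot": [0, 0, 0], "grip": 0.2},
    {"translation": [0, 0, -25], "rot": [0, 0, 0], "grip": 0.2},
    {"translation": [0, 0, -27], "rot": [0, 0, 0], "grip": 0.2},
    {"translation": [0, 0, -28], "rot": [0, 0, 0], "grip": 0.2}
  ]
}}

```text
t: 24.23
tool_pos: [470.8, -328.6, 29.9]
tool_rot: [2.497, 1.904, 0.0]
ft_force: [-0.5, 0.0, -0.8]
width: 61.1
finger_force: 44.1
```

Emit:
{"name": "arm_command", "arguments": {
  "rows": [
    {"translation": [0, 0, -0.5], "rot": [0, 0, 0], "grip": 0.2},
    {"translation": [0, 0, -1], "rot": [0, 0, 0], "grip": 0.2},
    {"translation": [0, 0, -1.5], "rot": [0, 0, 0], "grip": 0.2},
    {"translation": [0, 0, -1.5], "rot": [0, 0, 0], "grip": 0.2},
    {"translation": [0, 0, -1.5], "rot": [0, 0, 0], "grip": 0.2}
  ]
}}

```text
t: 24.65
tool_pos: [470.3, -328.4, 28.1]
tool_rot: [2.498, 1.904, 0.0]
ft_force: [-1.2, 0.3, -0.6]
width: 61.5
finger_force: 44.1
```

Emit:
{"name": "arm_command", "arguments": {
  "rows": [
    {"translation": [0, 0, -0.5], "rot": [0, 0, 0], "grip": 0.2},
    {"translation": [0, 0, -0.8], "rot": [0, 0, 0], "grip": 0.2},
    {"translation": [0, 0, -0.8], "rot": [0, 0, 0], "grip": 0.2},
    {"translation": [0, 0, -0.8], "rot": [0, 0, 0], "grip": 0.2},
    {"translation": [0, 0, -0.8], "rot": [0, 0, 0], "grip": 0.2}
  ]
}}

```text
t: 25.07
tool_pos: [470.3, -328.4, 27.9]
tool_rot: [2.498, 1.904, 0.0]
ft_force: [-0.7, 1.0, 4.7]
width: 61.3
finger_force: 44.9
```

Emit:
{"name": "arm_command", "arguments": {
  "rows": [
    {"translation": [0, 0, 0], "rot": [0, 0, 0], "grip": 0.6},
    {"translation": [0, 0, 0], "rot": [0, 0, 0], "grip": 0.8},
    {"translation": [0, 0, 3], "rot": [0, 0, 0], "grip": 0.8},
    {"translation": [0, 0, 6.5], "rot": [0, 0, 0], "grip": 0.8},
    {"translation": [0, 0, 6.5], "rot": [0, 0, 0], "grip": 0.7}
  ],
  "newtons": 30
}}

```text
t: 25.48
tool_pos: [470.5, -328.7, 34.0]
tool_rot: [2.497, 1.904, 0.0]
ft_force: [0.0, 0.3, -0.4]
width: 72.9
finger_force: 0.0
```

Emit:
{"name": "arm_command", "arguments": {
  "rows": [
    {"translation": [0, 0, 0], "rot": [0, 0, 0], "grip": 0.5},
    {"translation": [0, 0, 0], "rot": [0, 0, 0], "grip": 0.4},
    {"translation": [0, 0, 0], "rot": [0, 0, 0], "grip": 0.2},
    {"translation": [0, 0, 0], "rot": [0, 0, 0], "grip": 0.2},
    {"translation": [0, 0, 0], "rot": [0, 0, 0], "grip": 0.2}
  ]
}}

```text
t: 25.9
tool_pos: [470.4, -328.5, 33.8]
tool_rot: [2.498, 1.904, 0.0]
ft_force: [-0.1, 0.6, 5.8]
width: 61.4
finger_force: 34.2
```

Emit:
{"name": "arm_command", "arguments": {
  "rows": [
    {"translation": [0, 0, 0], "rot": [0, 0, 0], "grip": 0.2},
    {"translation": [0, 0, 0], "rot": [0, 0, 0], "grip": 0.2},
    {"translation": [0, 0, 0], "rot": [0, 0, 0], "grip": 0.2},
    {"translation": [0, 0, 0], "rot": [0, 0, 0], "grip": 0.2},
    {"translation": [0, 0, 0], "rot": [0, 0, 0], "grip": 0.2}
  ],
  "newtons": 40
}}

```text
t: 26.32
tool_pos: [470.4, -328.5, 33.9]
tool_rot: [2.498, 1.904, 0.0]
ft_force: [-0.9, -0.3, 5.1]
width: 61.3
finger_force: 42.6
```

Emit:
{"name": "arm_command", "arguments": {
  "rows": [
    {"translation": [0, 0, 3], "rot": [0, 0, 0], "grip": 0.2},
    {"translation": [0, 0, 12], "rot": [0, 0, 0], "grip": 0.2},
    {"translation": [0, 0, 30], "rot": [0, 0, 0], "grip": 0.2},
    {"translation": [2, 5, 58], "rot": [0, 0, 0], "grip": 0.2},
    {"translation": [8, 18, 86], "rot": [0, 0, 0], "grip": 0.2}
  ]
}}

```text
t: 26.73
tool_pos: [477.1, -311.0, 119.6]
tool_rot: [-2.499, -1.901, 0.001]
ft_force: [1.0, -0.7, -0.3]
width: 61.3
finger_force: 44.1
```

Emit:
{"name": "arm_command", "arguments": {
  "rows": [
    {"translation": [13, 28, 15], "rot": [0, 0, -0.08], "grip": 0.2},
    {"translation": [29, 61, 26], "rot": [0, 0, -0.18], "grip": 0.2},
    {"translation": [45, 94, 30], "rot": [0, 0, -0.28], "grip": 0.2},
    {"translation": [61, 128, 30], "rot": [0, 0, -0.38], "grip": 0.2},
    {"translation": [77, 162, 30], "rot": [0, 0, -0.48], "grip": 0.2}
  ]
}}

```text
t: 27.15
tool_pos: [555.5, -146.8, 150.2]
tool_rot: [2.882, 1.248, 0.001]
ft_force: [0.4, -0.2, -1.8]
width: 61.4
finger_force: 44.1
```

Emit:
{"name": "arm_command", "arguments": {
  "rows": [
    {"translation": [16, 34, 0], "rot": [0, 0, -0.1], "grip": 0.2},
    {"translation": [32, 68, 0], "rot": [0, 0, -0.2], "grip": 0.2},
    {"translation": [48, 102, 0], "rot": [0, 0, -0.3], "grip": 0.2},
    {"translation": [64, 136, 0], "rot": [0, 0, -0.4], "grip": 0.2},
    {"translation": [80, 170, 0], "rot": [0, 0, -0.5], "grip": 0.2}
  ]
}}

```text
t: 27.57
tool_pos: [635.1, 23.7, 149.4]
tool_rot: [-3.102, -0.497, 0.002]
ft_force: [0.5, -0.8, -0.1]
width: 60.9
finger_force: 44.1
```

Emit:
{"name": "arm_command", "arguments": {
  "rows": [
    {"translation": [14, 30, 0], "rot": [0, 0, -0.08], "grip": 0.2},
    {"translation": [26, 55, 0], "rot": [0, 0, -0.117], "grip": 0.2},
    {"translation": [33, 69, 0], "rot": [0, 0, -0.117], "grip": 0.2},
    {"translation": [34.6, 73.6, -10], "rot": [0, 0, -0.117], "grip": 0.2},
    {"translation": [34.6, 73.6, -25], "rot": [0, 0, -0.117], "grip": 0.2}
  ]
}}

```text
t: 27.98
tool_pos: [670.8, 96.1, 125.2]
tool_rot: [3.124, 0.327, 0.005]
ft_force: [-0.1, -0.5, -1.1]
width: 61.2
finger_force: 44.1
```

Emit:
{"name": "arm_command", "arguments": {
  "rows": [
    {"translation": [0, 0, -20], "rot": [0, 0, 0], "grip": 0.2},
    {"translation": [0, 0, -35], "rot": [0, 0, 0], "grip": 0.2},
    {"translation": [0, 0, -45], "rot": [0, 0, 0], "grip": 0.2},
    {"translation": [0, 0, -50], "rot": [0, 0, 0], "grip": 0.2},
    {"translation": [0, 0, -50], "rot": [0, 0, 0], "grip": 0.2}
  ]
}}

```text
t: 28.4
tool_pos: [668.4, 94.2, 72.7]
tool_rot: [-3.125, -0.321, 0.006]
ft_force: [1.1, 0.1, -1.3]
width: 61.5
finger_force: 44.1
```

Emit:
{"name": "arm_command", "arguments": {
  "rows": [
    {"translation": [0, 0, 0], "rot": [0, 0, 0], "grip": 0.2},
    {"translation": [0, 0, 0], "rot": [0, 0, 0], "grip": 0.2},
    {"translation": [0, 0, 0], "rot": [0, 0, 0], "grip": 0.2},
    {"translation": [0, 0, 0], "rot": [0, 0, 0], "grip": 0.2},
    {"translation": [0, 0, 0], "rot": [0, 0, 0], "grip": 0.2}
  ]
}}

```text
t: 28.82
tool_pos: [670.2, 95.3, 75.2]
tool_rot: [3.125, 0.323, 0.002]
ft_force: [-0.1, 0.0, -0.8]
width: 61.4
finger_force: 44.1
```

Emit:
{"name": "arm_command", "arguments": {
  "rows": [
    {"translation": [0, 0, -8], "rot": [0, 0, 0], "grip": 0.2},
    {"translation": [0, 0, -18], "rot": [0, 0, 0], "grip": 0.2},
    {"translation": [0, 0, -26], "rot": [0, 0, 0], "grip": 0.2},
    {"translation": [0, 0, -29], "rot": [0, 0, 0], "grip": 0.2},
    {"translation": [0, 0, -30], "rot": [0, 0, 0], "grip": 0.2}
  ]
}}

```text
t: 29.23
tool_pos: [668.5, 95.4, 42.5]
tool_rot: [-3.125, -0.323, 0.005]
ft_force: [-0.0, -1.2, -1.5]
width: 61.1
finger_force: 44.1
```

Emit:
{"name": "arm_command", "arguments": {
  "rows": [
    {"translation": [0, 0, -0.5], "rot": [0, 0, 0], "grip": 0.2},
    {"translation": [0, 0, -1], "rot": [0, 0, 0], "grip": 0.2},
    {"translation": [0, 0, -1.5], "rot": [0, 0, 0], "grip": 0.2},
    {"translation": [0, 0, -2], "rot": [0, 0, 0], "grip": 0.2},
    {"translation": [0, 0, -2], "rot": [0, 0, 0], "grip": 0.2}
  ]
}}

```text
t: 29.65
tool_pos: [669.9, 95.3, 42.7]
tool_rot: [3.125, 0.323, 0.001]
ft_force: [-0.1, -0.5, -1.7]
width: 60.8
finger_force: 44.1
```

Emit:
{"name": "arm_command", "arguments": {
  "rows": [
    {"translation": [0, 0, -0.4], "rot": [0, 0, 0], "grip": 0.2},
    {"translation": [0, 0, -0.8], "rot": [0, 0, 0], "grip": 0.2},
    {"translation": [0, 0, -1.2], "rot": [0, 0, 0], "grip": 0.2},
    {"translation": [0, 0, -1.2], "rot": [0, 0, 0], "grip": 0.2},
    {"translation": [0, 0, -1.2], "rot": [0, 0, 0], "grip": 0.2}
  ]
}}

```text
t: 30.07
tool_pos: [669.9, 95.3, 41.9]
tool_rot: [3.125, 0.323, 0.001]
ft_force: [-0.6, 0.7, 4.7]
width: 61.0
finger_force: 44.7
```

Emit:
{"name": "arm_command", "arguments": {
  "rows": [
    {"translation": [0, 0, 0], "rot": [0, 0, 0], "grip": 0.5},
    {"translation": [0, 0, 0], "rot": [0, 0, 0], "grip": 0.7},
    {"translation": [0, 0, 0], "rot": [0, 0, 0], "grip": 0.8},
    {"translation": [0, 0, 5], "rot": [0, 0, 0], "grip": 0.8},
    {"translation": [0, 0, 20], "rot": [0, 0, 0], "grip": 0.8}
  ],
  "newtons": 30
}}

```text
t: 30.48
tool_pos: [667.8, 95.3, 59.1]
tool_rot: [-3.124, -0.322, 0.008]
ft_force: [-1.0, 1.0, 0.0]
width: 77.2
finger_force: 0.0
```

Emit:
{"name": "arm_command", "arguments": {
  "rows": [
    {"translation": [0, 0, 30], "rot": [0, 0, 0], "grip": 0.8},
    {"translation": [-10, -2, 60], "rot": [0, 0, 0], "grip": 0.9},
    {"translation": [-30, -7, 90], "rot": [0, 0, 0], "grip": 1},
    {"translation": [-55, -13, 120], "rot": [0, 0, 0], "grip": 1},
    {"translation": [-77, -18, 130], "rot": [0, 0, 0], "grip": 1}
  ]
}}

```text
t: 30.9
tool_pos: [594.3, 77.1, 195.9]
tool_rot: [3.124, 0.323, 0.012]
ft_force: [0.1, 0.6, -0.7]
width: 85.5
finger_force: 0.0
```

Emit:
{"name": "arm_command", "arguments": {
  "rows": [
    {"translation": [0, 0, 0], "rot": [0, 0, 0], "grip": 1},
    {"translation": [0, 0, 0], "rot": [0, 0, 0], "grip": 1},
    {"translation": [0, 0, 0], "rot": [0, 0, 0], "grip": 1},
    {"translation": [0, 0, 0], "rot": [0, 0, 0], "grip": 1},
    {"translation": [0, 0, 0], "rot": [0, 0, 0], "grip": 1}
  ]
}}

```text
t: 31.32
tool_pos: [593.2, 77.4, 190.1]
tool_rot: [-3.125, -0.323, 0.002]
ft_force: [0.8, 0.1, 0.1]
width: 85.4
finger_force: 0.0
```

```bash
python3 -c "
from h import *
np.set_printoptions(suppress=True,precision=2)
im=snap('wrist','w12');D=snap('side','d12');S=snap('scene','s12');o=ctrl.get_obs(); print(o['t'],o['tool_pos'],o['tool_rot'])
W=load('w12')
for vt in(150,200): print(blockseg(im,W,66,(150,0,420,260),vt,15))
print('pilepred',proj(W,[(671.1-50*.979,96.5-50*.204,44),(671.1+50*.979,96.5+50*.204,44)]))
"
```

```text
31.4667 [592.96  77.39 190.3 ] [-3.12 -0.32  0.  ]
(((670.5347900390625, 96.53459167480469), (99.20919036865234, 62.448394775390625), 11.811229705810547), array([[231.,  14.],
       [322.,  14.],
       [322., 160.],
       [231., 160.]], dtype=float32))
(((670.250244140625, 96.43663024902344), (98.64440155029297, 61.48976516723633), 11.847472190856934), array([[232.,  15.],
       [321.,  15.],
       [321., 160.],
       [232., 160.]], dtype=float32))
pilepred [[277.21 154.53]
 [277.01  18.4 ]]
```

The block sits within 1 mm and 0.1° of the pile. Now the sunburst.

Emit:
{"name": "arm_command", "arguments": {
  "rows": [
    {"translation": [-11, -38, 0], "rot": [0, 0, 0], "grip": 1},
    {"translation": [-22, -76, 0], "rot": [0, 0, 0], "grip": 1},
    {"translation": [-33, -114, 0], "rot": [0, 0, 0], "grip": 1},
    {"translation": [-44, -152, 0], "rot": [0, 0, 0], "grip": 1},
    {"translation": [-55, -190, 0], "rot": [0, 0, 0], "grip": 1}
  ]
}}

```text
t: 31.88
tool_pos: [537.3, -114.1, 190.9]
tool_rot: [-3.125, -0.324, 0.0]
ft_force: [0.3, -0.9, 0.3]
width: 85.6
finger_force: 0.0
```

Emit:
{"name": "arm_command", "arguments": {
  "rows": [
    {"translation": [-11, -38, -5], "rot": [0, 0, 0], "grip": 1},
    {"translation": [-22, -76, -10], "rot": [0, 0, 0], "grip": 1},
    {"translation": [-33, -114, -15], "rot": [0, 0, 0], "grip": 1},
    {"translation": [-44, -152, -20], "rot": [0, 0, 0], "grip": 1},
    {"translation": [-57, -186, -21], "rot": [0, 0, 0], "grip": 1}
  ]
}}

```text
t: 32.3
tool_pos: [480.1, -301.0, 169.2]
tool_rot: [-3.125, -0.322, 0.001]
ft_force: [-0.0, 0.5, -0.5]
width: 85.6
finger_force: 0.0
```

Emit:
{"name": "arm_command", "arguments": {
  "rows": [
    {"translation": [-8, -22, 0], "rot": [0, 0, 0], "grip": 1},
    {"translation": [-10.7, -29.3, 0], "rot": [0, 0, 0], "grip": 1},
    {"translation": [-10.7, -29.3, 0], "rot": [0, 0, 0], "grip": 1},
    {"translation": [-10.7, -29.3, 0], "rot": [0, 0, 0], "grip": 1},
    {"translation": [-10.7, -29.3, 0], "rot": [0, 0, 0], "grip": 1}
  ]
}}

```text
t: 32.72
tool_pos: [470.3, -326.3, 170.0]
tool_rot: [-3.123, -0.325, 0.001]
ft_force: [-0.5, 0.7, 1.2]
width: 85.3
finger_force: 0.0
```

```bash
python3 -c "
from h import *
np.set_printoptions(suppress=True,precision=2)
im=snap('wrist','w13');o=ctrl.get_obs(); print(o['t'],o['tool_pos'],o['tool_rot'],o['dq'])
W=load('w13');p=proj(W,[(470,-327,36),(495,-327,36),(470,-302,36)]);print(p)
g=cv2.medianBlur(cv2.cvtColor(np.ascontiguousarray(im),cv2.COLOR_BGR2GRAY),3)
r=cv2.HoughCircles(g[60:300,150:410],cv2.HOUGH_GRADIENT,1,15,param1=80,param2=15,minRadius=22,maxRadius=42)
for x,y,q in r[0][:4]: print(x+150,y+60,q,ray(W,[(x+150,y+60)],36))
# centroid of all ray pixels (pale, z=12) about centre
h=cv2.cvtColor(np.ascontiguousarray(im),cv2.COLOR_BGR2HSV);x,y=p[0].astype(int)
print(h[y-60:y+60:5,x]); 
"
```

```text
32.7667 [ 470.45 -326.13  170.1 ] [-3.12 -0.33  0.  ] [ 0.01 -0.   -0.   -0.   -0.   -0.  ]
[[281.57 194.67]
 [288.11 165.16]
 [251.43 188.58]]
281.5 188.5 31.0 [[ 475.1  -325.86   36.  ]]
312.5 137.5 30.2 [[ 520.14 -340.83   36.  ]]
344.5 192.5 31.5 [[ 482.37 -376.75   36.  ]]
359.5 165.5 39.1 [[ 506.41 -382.52   36.  ]]
[[ 10 129  85]
 [ 11 134  80]
 [ 10 112  57]
 [  5  95  51]
 [  7  92  47]
 [ 12 139 125]
 [ 11 143 198]
 [ 11 140 207]
 [ 11 141 206]
 [ 11 141 204]
 [ 11 142 206]
 [ 11 141 213]
 [ 12 142 218]
 [ 11 143 218]
 [ 12 140 223]
 [ 11 141 221]
 [ 11 142 222]
 [ 11 140 206]
 [  9 133  75]
 [ 10 143  82]
 [ 11 142  77]
 [ 11 126  79]
 [ 11 132  79]
 [ 10 132  83]]
```

Emit:
{"name": "arm_command", "arguments": {
  "rows": [
    {"translation": [4, 1.5, -30], "rot": [0, 0, 0], "grip": 1},
    {"translation": [4, 1.5, -65], "rot": [0, 0, 0], "grip": 1},
    {"translation": [4, 1.5, -100], "rot": [0, 0, 0], "grip": 1},
    {"translation": [4, 1.5, -130], "rot": [0, 0, 0], "grip": 1},
    {"translation": [4, 1.5, -150], "rot": [0, 0, 0], "grip": 1}
  ],
  "newtons": 30
}}

```text
t: 33.18
tool_pos: [473.7, -323.6, 17.7]
tool_rot: [-3.121, -0.326, 0.004]
ft_force: [0.0, -0.1, -0.5]
width: 85.5
finger_force: 0.0
```

Emit:
{"name": "arm_command", "arguments": {
  "rows": [
    {"translation": [0, 0, -5], "rot": [0, 0, 0], "grip": 1},
    {"translation": [0, 0, -8.5], "rot": [0, 0, 0], "grip": 1},
    {"translation": [0, 0, -8.5], "rot": [0, 0, 0], "grip": 0.8},
    {"translation": [0, 0, -8.5], "rot": [0, 0, 0], "grip": 0.6},
    {"translation": [0, 0, -8.5], "rot": [0, 0, 0], "grip": 0.4}
  ]
}}

```text
t: 33.6
tool_pos: [475.1, -327.1, 13.3]
tool_rot: [3.122, 0.323, 0.003]
ft_force: [-0.6, 0.6, -0.3]
width: 60.4
finger_force: 0.0
```

Emit:
{"name": "arm_command", "arguments": {
  "rows": [
    {"translation": [0, 0, 0], "rot": [0, 0, 0], "grip": 0.25},
    {"translation": [0, 0, 0], "rot": [0, 0, 0], "grip": 0.1},
    {"translation": [0, 0, 0], "rot": [0, 0, 0], "grip": 0},
    {"translation": [0, 0, 0], "rot": [0, 0, 0], "grip": 0},
    {"translation": [0, 0, 0], "rot": [0, 0, 0], "grip": 0}
  ]
}}

```text
t: 34.02
tool_pos: [474.7, -327.0, 13.3]
tool_rot: [3.123, 0.322, 0.002]
ft_force: [0.3, 1.1, 6.2]
width: 49.0
finger_force: 30.8
```

Emit:
{"name": "arm_command", "arguments": {
  "rows": [
    {"translation": [0, 0, 0], "rot": [0, 0, 0], "grip": 0},
    {"translation": [0, 0, 0], "rot": [0, 0, 0], "grip": 0},
    {"translation": [0, 0, 0], "rot": [0, 0, 0], "grip": 0},
    {"translation": [0, 0, 0], "rot": [0, 0, 0], "grip": 0},
    {"translation": [0, 0, 0], "rot": [0, 0, 0], "grip": 0}
  ],
  "newtons": 45
}}

```text
t: 34.43
tool_pos: [474.7, -327.0, 13.4]
tool_rot: [3.123, 0.322, 0.003]
ft_force: [-0.3, 1.3, 6.1]
width: 48.4
finger_force: 45.5
```

The sunburst is gripped. While holding it I refine the rack centre from the stored pictures.

Run:
```python
from h import *
np.set_printoptions(suppress=True,precision=1)
for tag,box in (("w1",(150,50,400,265)),("scene0",(295,118,385,185)),("side0",(195,120,280,180))):
    im=cv2.imread(f"pics/{tag}.png"); C=load(tag) if tag=="w1" else cam(tag[:-1])
    h=cv2.cvtColor(im,cv2.COLOR_BGR2HSV);m=np.zeros(im.shape[:2],np.uint8)
    x0,y0,x1,y1=box;s=np.s_[y0:y1,x0:x1]
    m[s]=(h[s][...,2]>185)&(h[s][...,0]>12)
    m=cv2.morphologyEx(m,cv2.MORPH_OPEN,np.ones((3,3),np.uint8)) if tag=="w1" else m
    n,lab,st,ce=cv2.connectedComponentsWithStats(m)
    thr=800 if tag=="w1" else 60
    k=[i for i in range(1,n) if st[i,4]>thr]
    pts=np.argwhere(np.isin(lab,k))[:,::-1]
    P=ray(C,pts,20)[:,:2].astype(np.float32)
    r=cv2.minAreaRect(P);print(tag,len(k),[tuple(st[i]) for i in k],r,np.array(ray(C,[ce[i] for i in k],20)[:,:2]).mean(0))
    b=cv2.boxPoints(r)
```

```text
w1 6 [(np.int32(188), np.int32(65), np.int32(148), np.int32(80), np.int32(3220)), (np.int32(200), np.int32(92), np.int32(146), np.int32(77), np.int32(3034)), (np.int32(212), np.int32(119), np.int32(142), np.int32(73), np.int32(2836)), (np.int32(223), np.int32(143), np.int32(140), np.int32(71), np.int32(2675)), (np.int32(234), np.int32(167), np.int32(137), np.int32(68), np.int32(2514)), (np.int32(244), np.int32(190), np.int32(135), np.int32(65), np.int32(2318))] ((492.3146667480469, 321.70599365234375), (180.23919677734375, 180.258056640625), 4.279460430145264) [492.  324.9]
scene0 1 [(np.int32(303), np.int32(125), np.int32(76), np.int32(56), np.int32(1985))] ((488.6881408691406, 318.89532470703125), (182.96559143066406, 183.83837890625), 4.337238311767578) [491.  315.6]
side0 2 [(np.int32(232), np.int32(128), np.int32(43), np.int32(38), np.int32(771)), (np.int32(202), np.int32(134), np.int32(44), np.int32(39), np.int32(842))] ((491.43377685546875, 313.95880126953125), (180.34104919433594, 189.15760803222656), 4.309333324432373) [491.7 311.5]
```

Emit:
{"name": "arm_command", "arguments": {
  "rows": [
    {"translation": [0, 0, 3], "rot": [0, 0, 0], "grip": 0},
    {"translation": [0, 0, 12], "rot": [0, 0, 0], "grip": 0},
    {"translation": [0, 0, 30], "rot": [0, 0, 0], "grip": 0},
    {"translation": [0, 0, 58], "rot": [0, 0, 0], "grip": 0},
    {"translation": [0, 8, 86], "rot": [0, 0, 0], "grip": 0}
  ]
}}

```text
t: 34.85
tool_pos: [473.7, -319.5, 98.3]
tool_rot: [-3.125, -0.321, 0.001]
ft_force: [0.6, -0.4, -2.7]
width: 48.6
finger_force: 47.1
```

Emit:
{"name": "arm_command", "arguments": {
  "rows": [
    {"translation": [0, 22, 22], "rot": [0, 0, 0], "grip": 0},
    {"translation": [0, 50, 40], "rot": [0, 0, 0], "grip": 0},
    {"translation": [0, 85, 44], "rot": [0, 0, 0], "grip": 0},
    {"translation": [1, 120, 44], "rot": [0, 0, 0], "grip": 0},
    {"translation": [2, 155, 44], "rot": [0, 0, 0], "grip": 0}
  ]
}}

```text
t: 35.27
tool_pos: [475.7, -162.4, 142.9]
tool_rot: [3.124, 0.321, 0.002]
ft_force: [0.4, 0.2, -2.8]
width: 48.5
finger_force: 47.2
```

Emit:
{"name": "arm_command", "arguments": {
  "rows": [
    {"translation": [1, 35, 0], "rot": [0, 0, 0], "grip": 0},
    {"translation": [2, 70, 0], "rot": [0, 0, 0], "grip": 0},
    {"translation": [3, 105, 0], "rot": [0, 0, 0], "grip": 0},
    {"translation": [4, 140, 0], "rot": [0, 0, 0], "grip": 0},
    {"translation": [5, 175, 0], "rot": [0, 0, 0], "grip": 0}
  ]
}}

```text
t: 35.68
tool_pos: [480.5, 13.1, 142.2]
tool_rot: [3.125, 0.322, -0.0]
ft_force: [0.4, -0.5, -2.9]
width: 48.1
finger_force: 47.2
```

Emit:
{"name": "arm_command", "arguments": {
  "rows": [
    {"translation": [1, 35, 0], "rot": [0, 0, 0], "grip": 0},
    {"translation": [2, 70, 0], "rot": [0, 0, 0], "grip": 0},
    {"translation": [3, 105, 0], "rot": [0, 0, 0], "grip": 0},
    {"translation": [4, 140, 0], "rot": [0, 0, 0], "grip": 0},
    {"translation": [5, 175, 0], "rot": [0, 0, 0], "grip": 0}
  ]
}}

```text
t: 36.1
tool_pos: [485.4, 188.1, 142.1]
tool_rot: [3.125, 0.323, -0.0]
ft_force: [1.3, -1.6, -3.1]
width: 48.5
finger_force: 47.2
```

Emit:
{"name": "arm_command", "arguments": {
  "rows": [
    {"translation": [1, 35, 0], "rot": [0, 0, 0], "grip": 0},
    {"translation": [3, 70, 0], "rot": [0, 0, 0], "grip": 0},
    {"translation": [5, 100, 0], "rot": [0, 0, 0], "grip": 0},
    {"translation": [6, 124, 0], "rot": [0, 0, 0], "grip": 0},
    {"translation": [6.5, 134.5, 0], "rot": [0, 0, 0], "grip": 0}
  ]
}}

```text
t: 36.52
tool_pos: [492.3, 324.2, 142.1]
tool_rot: [-3.123, -0.327, -0.002]
ft_force: [-0.0, -0.1, -2.0]
width: 48.8
finger_force: 47.3
```

Emit:
{"name": "arm_command", "arguments": {
  "rows": [
    {"translation": [0, 0, -10], "rot": [0, 0, 0], "grip": 0},
    {"translation": [0, 0, -30], "rot": [0, 0, 0], "grip": 0},
    {"translation": [0, 0, -50], "rot": [0, 0, 0], "grip": 0},
    {"translation": [0, 0, -62], "rot": [0, 0, 0], "grip": 0},
    {"translation": [0, 0, -65], "rot": [0, 0, 0], "grip": 0}
  ]
}}

```text
t: 36.93
tool_pos: [490.4, 318.6, 73.9]
tool_rot: [3.123, 0.32, -0.01]
ft_force: [1.2, 0.6, -2.3]
width: 48.3
finger_force: 47.2
```

Emit:
{"name": "arm_command", "arguments": {
  "rows": [
    {"translation": [0, 0, 0], "rot": [0, 0, 0], "grip": 0},
    {"translation": [0, 0, 0], "rot": [0, 0, 0], "grip": 0},
    {"translation": [0, 0, 0], "rot": [0, 0, 0], "grip": 0},
    {"translation": [0, 0, 0], "rot": [0, 0, 0], "grip": 0},
    {"translation": [0, 0, 0], "rot": [0, 0, 0], "grip": 0}
  ]
}}

```text
t: 37.35
tool_pos: [493.2, 321.2, 77.7]
tool_rot: [-3.125, -0.322, -0.003]
ft_force: [-0.4, -0.2, -3.7]
width: 48.4
finger_force: 47.2
```

Emit:
{"name": "arm_command", "arguments": {
  "rows": [
    {"translation": [0, 0, -10], "rot": [0, 0, 0], "grip": 0},
    {"translation": [0, 0, -22], "rot": [0, 0, 0], "grip": 0},
    {"translation": [0, 0, -33], "rot": [0, 0, 0], "grip": 0},
    {"translation": [0, 0, -38], "rot": [0, 0, 0], "grip": 0},
    {"translation": [0, 0, -40], "rot": [0, 0, 0], "grip": 0}
  ]
}}

```text
t: 37.77
tool_pos: [491.2, 320.5, 34.6]
tool_rot: [3.124, 0.323, -0.006]
ft_force: [-0.4, -1.2, -2.6]
width: 48.5
finger_force: 47.2
```

Emit:
{"name": "arm_command", "arguments": {
  "rows": [
    {"translation": [0, 0, -0.8], "rot": [0, 0, 0], "grip": 0},
    {"translation": [0, 0, -1.6], "rot": [0, 0, 0], "grip": 0},
    {"translation": [0, 0, -2.4], "rot": [0, 0, 0], "grip": 0},
    {"translation": [0, 0, -3], "rot": [0, 0, 0], "grip": 0},
    {"translation": [0, 0, -3], "rot": [0, 0, 0], "grip": 0}
  ]
}}

```text
t: 38.18
tool_pos: [492.7, 321.1, 34.0]
tool_rot: [-3.125, -0.323, -0.001]
ft_force: [-0.6, -0.1, -3.0]
width: 48.5
finger_force: 47.2
```

Emit:
{"name": "arm_command", "arguments": {
  "rows": [
    {"translation": [0, 0, -0.4], "rot": [0, 0, 0], "grip": 0},
    {"translation": [0, 0, -0.8], "rot": [0, 0, 0], "grip": 0},
    {"translation": [0, 0, -1.2], "rot": [0, 0, 0], "grip": 0},
    {"translation": [0, 0, -1.2], "rot": [0, 0, 0], "grip": 0},
    {"translation": [0, 0, -1.2], "rot": [0, 0, 0], "grip": 0}
  ]
}}

```text
t: 38.6
tool_pos: [492.7, 321.2, 33.4]
tool_rot: [-3.125, -0.323, -0.001]
ft_force: [-1.7, -0.4, 5.6]
width: 48.5
finger_force: 47.9
```

Emit:
{"name": "arm_command", "arguments": {
  "rows": [
    {"translation": [0, 0, 0], "rot": [0, 0, 0], "grip": 0.3},
    {"translation": [0, 0, 0], "rot": [0, 0, 0], "grip": 0.5},
    {"translation": [0, 0, 0], "rot": [0, 0, 0], "grip": 0.7},
    {"translation": [0, 0, 5], "rot": [0, 0, 0], "grip": 0.8},
    {"translation": [0, 0, 20], "rot": [0, 0, 0], "grip": 0.8}
  ],
  "newtons": 30
}}

```text
t: 39.02
tool_pos: [491.1, 320.3, 50.9]
tool_rot: [3.124, 0.322, -0.007]
ft_force: [-0.2, 0.3, -0.4]
width: 76.7
finger_force: 0.0
```

Emit:
{"name": "arm_command", "arguments": {
  "rows": [
    {"translation": [0, 0, 30], "rot": [0, 0, 0], "grip": 0.8},
    {"translation": [0, 0, 65], "rot": [0, 0, 0], "grip": 1},
    {"translation": [0, 0, 100], "rot": [0, 0, 0], "grip": 1},
    {"translation": [-15, 0, 135], "rot": [0, 0, 0], "grip": 1},
    {"translation": [-40, 0, 165], "rot": [0, 0, 0], "grip": 1}
  ]
}}

```text
t: 39.43
tool_pos: [455.3, 321.4, 220.3]
tool_rot: [-3.124, -0.32, -0.009]
ft_force: [0.8, 0.5, 0.4]
width: 85.6
finger_force: 0.0
```

Emit:
{"name": "arm_command", "arguments": {
  "rows": [
    {"translation": [0, 0, 25], "rot": [0, 0, 0], "grip": 1},
    {"translation": [0, 0, 45], "rot": [0, 0, 0], "grip": 1},
    {"translation": [0, 0, 50], "rot": [0, 0, 0], "grip": 1},
    {"translation": [0, 0, 50], "rot": [0, 0, 0], "grip": 1},
    {"translation": [0, 0, 50], "rot": [0, 0, 0], "grip": 1}
  ]
}}

```text
t: 39.85
tool_pos: [452.2, 320.7, 266.8]
tool_rot: [3.125, 0.322, -0.002]
ft_force: [0.2, -0.1, -0.9]
width: 85.6
finger_force: 0.0
```

Emit:
{"name": "arm_command", "arguments": {
  "rows": [
    {"translation": [0, 0, 0], "rot": [0, 0, 0], "grip": 1},
    {"translation": [0, 0, 0], "rot": [0, 0, 0], "grip": 1},
    {"translation": [0, 0, 0], "rot": [0, 0, 0], "grip": 1},
    {"translation": [0, 0, 0], "rot": [0, 0, 0], "grip": 1},
    {"translation": [0, 0, 0], "rot": [0, 0, 0], "grip": 1}
  ]
}}

```text
t: 40.27
tool_pos: [452.4, 320.9, 266.8]
tool_rot: [3.125, 0.322, -0.002]
ft_force: [-0.1, 0.4, 1.1]
width: 85.6
finger_force: 0.0
```

```bash
python3 -c "
from h import *
im=snap('wrist','w14');D=snap('side','d14');S=snap('scene','s14');o=ctrl.get_obs(); print(o['t'],o['tool_pos'],o['tool_rot'])
W=load('w14');print(proj(W,[(492.5,321,20),(492.5,321,56)]))
c=lambda im,x,y,w,h:cv2.resize(im[y:y+h,x:x+w],(400,300),interpolation=cv2.INTER_CUBIC)
cv2.imwrite('pics/mont14.png',np.vstack([np.hstack([c(im,80,0,400,300),c(S,150,180,240,180)]),np.hstack([c(D,180,110,200,150),c(cv2.imread('pics/w12.png'),180,0,240,180)])]))
"
```

```text
40.4167 [452.51253234 320.9922614  267.2983014 ] [ 3.12488177e+00  3.22696636e-01 -5.84813514e-04]
[[287.69790424 129.0928605 ]
 [288.51096531 133.28731238]]
```

View pics/mont14.png

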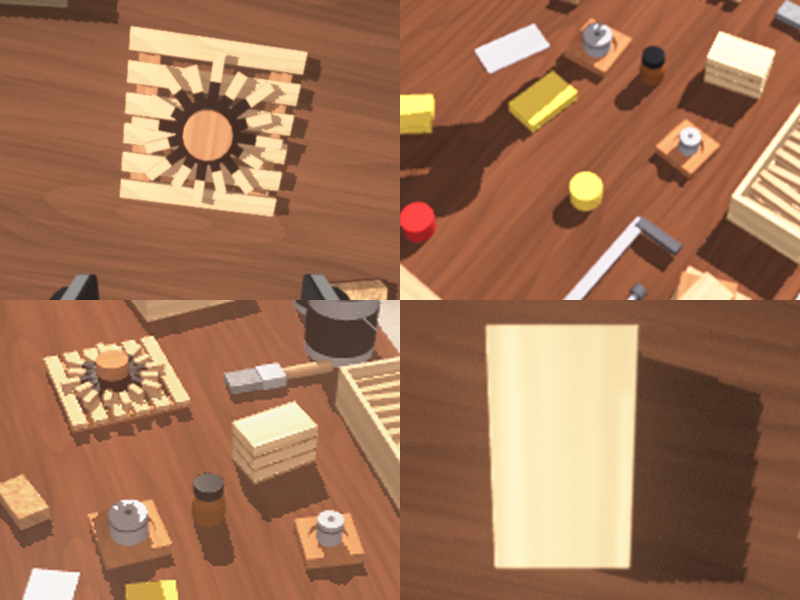

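All is in place. The sunburst's boss is at tile (207,135) on the rack with corners (131,27), (307,52), (275,215) and (120,198). Both weights are in their seats, the block is flush on the pile, and the jar and brush are untouched. I check the centring and hand in.

```bash
python3 -c "
from h import *
W=load('w14')
print(rectfit(W,np.array([(131,27),(307,52),(275,215),(120,198)])+(80,0),20,180,180),ray(W,[(287,135)],56))
b=ray(W,[(287,135)],56)[0]; r=rectfit(W,np.array([(131,27),(307,52),(275,215),(120,198)])+(80,0),20,180,180)[0]
d=np.hypot(*(b[:2]-r[:2]));print(d)
if d<6: print(ctrl.job_done())
"
```

```text
(array([492.14294762, 320.3516069 ,   4.79453421]), np.float64(1.4858369732795609)) [[490.56377475 322.10569643  56.        ]]
2.3602154607488437
the job is handed in; nothing more can be done
None
```

The job is handed in at about 40 s of the 112 s allowed. Both weights are in their seats, the pressing block is within about 1 mm of square on the pile, and the sunburst lies right way up about 2 mm from the rack's centre. The jar and brush were not touched; the verdict itself was not reported back.

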